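# Make up a carving kit and a fixing kit on their carriers

## Robot

A 6-joint arm with a two-finger parallel gripper is mounted at the origin on a cart in front of the work surface, level with it; the furniture and walls round the work are solid. World frame = base frame: x ahead of the robot, y to its left, z up, the work surface at z = 0. Lengths are in m, angles in degrees, forces in N, time in s.
With the tool pointing down it reaches from about 0.3 to 0.775 m from the base axis. Payload 14.6 kg.
Tool frame: the origin (TCP) lies at the very end of the fingers, on their centre line; the grasp point (between the pads) lies 19 mm behind it (bot.tcp_to_grasp is the distance from the TCP to the grasp point, in m); z points along the fingers, y is the line along which they close (so a half turn about z gives the same grasp; the last joint's range is limited). The gripper opens to 94 mm and grips with 3 to 60 N. Pads are 16 mm wide; open, the fingers measure 119 mm over their backs; the gripper's body (75 mm by 177 mm) begins 78 mm behind the grasp point.
Start: joints at [62.361, 17.183, 87.147, -0, 75.671, -3.816], TCP at [0.222, 0.503, 0.205] pointing down, gripper open.
Joint ranges: [-173.82, 173.82], [-45.26, 126.66], [13.44, 144.39], [-59.66, 239.66], [0, 175.72], [-146.38, 146.38]. Speed limits (degrees/s): [127.2, 127.2, 147.25, 180, 180, 180].

## Interface

Orientations are given as a 3x3 rotation matrix whose columns are the frame's x, y, z axes.
In Python, from plant import bot, snapshot, get_calibration, finish_job gives the robot as it stands.
- The arm moves only by the tool drive_tool, never from a script. Its argument "targets" is a list of rows, each a list of 6 numbers: the shift along the tool's x, y, z in cm, then the turn, a rotation vector about the tool's x, y, z in rad. A call has 1 to 5 rows; each row is the pose to reach, as a shift and turn from the pose commanded when the call began, along the tool's axes at that moment; what a row does not reach only later rows make up. A row lasts 1/12 s, in which the tool goes at most 41.7 mm and 7.16 degrees, less where a joint would pass 70% of its speed; a pose out of reach is approached as far as the arm can. A call with a gripper value outside its range is refused whole. "hand" is the opening in per cent of the stroke, from 0 (shut) to 100 (fully open), set as the call begins (left out, the last holds). The fingers move at their own pace and stop on an object; "force" is the grip in N (left out, the last holds). Time passes only in rows, so rows that repeat a pose let the fingers close. It gives the time, the measured TCP pose, the force, the opening and the grip force at its end, in the units of the state.
- bot.sense(): the state, without advancing time (a new reading comes with each control period).
- snapshot(name): name is "side" or "top" or "wrist"; returns the picture (400x640x3 uint8, blue, green, red); there is no depth.
- get_calibration(name): a dict with "K" (3x3 intrinsics, pixels), "R" (3x3) and "t" (3): a world point X has camera coordinates R X + t. Camera axes: x right, y down, z forward; pixel columns grow to the right and rows downward; lengths in m; the calibration is good to about 2 mm. A picture is of the moment at which its call begins: read the wrist's pose just before it. get_calibration takes no time and is no camera call; for the wrist camera it gives the pose at the moment of the call.
- finish_job(): hands the job in; it is judged then, once.
The state is a dict: "time": time; "q": joint angles; "dq": joint speeds; "joint_torque": joint torques, N m; "eef_pos": TCP position; "tool_rot": TCP orientation; "force": force on the tool from outside, world axes, zero at the start; "wrist_torque": the same for the moment, N m; "finger_gap": finger opening in m; "grip_force": force on a finger pad.
Only numpy, scipy, OpenCV 4.12 (cv2) and the standard library are available. Lean on these libraries where they do the work, as an engineer would, in place of code of your own. Each camera call takes 0.05 s, during which the arm holds its last target. There are 200 camera calls.

## Task

Make up two kits on their carriers from the things lying between them. Wide carrier, the carving kit: push the bare hardwood block down into the bay until the spring latch snaps over it, and lay the cutter in the wider tool rest and the marker in the narrower one. Narrow carrier, the fixing kit: push the carton of screws down into its bay until the latch snaps over it, and lay the screwdriver with its handle in the rest; everything goes in lengthwise along its carrier and centred in its place, and the glass jar among the stock stays where it stands.

Things in the scene. Friction and masses are not known exactly. Their poses are not given: they have to be found in the camera images.
- block_mid (a point): Centre of the loose bare dark hardwood block, 76 (x) x 46 (y) x 40 (z) mm, lying flat on the bench. x along its length, z up.
- carton_mid (a point): Centre of the loose printed cardboard carton, blue with a yellow band, 90 (x) x 55 (y) x 30 (z) mm, lying flat. x along its length, z up.
- cutter_mid (a point): Middle of the body of the loose yellow snap-off cutter, 26 mm wide, 14 mm high (this point is 7 mm above its underside); the flat body reaches 75 mm either way along x, the thin blade end a further 40 mm toward +x. Grasp here across y.
- screwdriver_mid (a point): Middle of the handle of the loose yellow screwdriver; handle 99 mm long (along x), 26 mm wide, 27 mm high (this point is 13.5 mm above its underside); a thin 6 mm shaft reaches from the handle to 129 mm from here along +x. Balances about here; grasp here across y.
- marker_mid (a point): Centre of the loose white felt marker with a black cap, 128 mm long (along x), 17 mm thick. Grasp here across y.
- carving_carrier: Wide kit carrier, fixed: wooden board 250 x 214 x 18 mm, hand slot at its +x end. Origin: underside centre, z up; things lie along x. Latched bay for the block: centre x -45, y 54 mm, floor 18 mm up. Rests, each 2 flared black cradles 14 mm thick, seat 26 mm up, rim 44 mm up, fingers fit between: cutter x -20, y -27 mm (32 wide, cradles at +-45 along x); marker x -20, y -80 (23 wide, +-40).
- fixing_carrier: Narrow kit carrier, fixed: wooden board 250 x 166 x 18 mm, hand slot at its +x end. Origin: underside centre, z up; things lie along x. Latched bay for the carton: centre x -45, y 32 mm, floor 18 mm up. Rest for the screwdriver handle: 2 flared black cradles 14 mm thick, seat 26 mm up, rim 44 mm up, 32 wide, at +-35 along x, fingers fit between; centre x -50, y -54 mm; the shaft overhangs, either way.
- block_latch (a joint): Brass spring bolt at the bay's +x end (steel housing 98 mm above the bench), m: 0 = sprung out, 0.022 = pushed back. The block's lower edge, pressed straight down (under 10 N), drives its slick bevel (starts 76 mm over the board) back; it springs over the block's top, 3 mm above it, 8 mm over its end. Bay: end wall at -x, corner guides 24 mm high, middle 48 mm open for fingers; takes the block -4..+12 mm in x, +-3 in y, lead-ins 8 mm.
- carton_latch (a joint): Brass spring bolt at the bay's +x end (steel housing 88 mm above the bench), m: 0 = sprung out, 0.022 = pushed back. The carton's lower edge, pressed straight down (under 10 N), drives its slick bevel (starts 66 mm over the board) back; it springs over the carton's top, 3 mm above it, 8 mm over its end. Bay: end wall at -x, corner guides 24 mm high, middle 62 mm open for fingers; takes the carton -4..+12 mm in x, +-3 in y, lead-ins 8 mm.
- jam_jar: Bystander: loose empty glass jar, 69 mm across, 80 mm tall, standing among the stock; origin at its foot.
There are look-alikes about, which are no part of the job. What is shaped like the part that bears carton_mid but turquoise is not meant.

How it is judged:
By the outcome, as a careful person would: the job done as asked, in the order asked, and still so for the second after the job is handed in, with the robot touching nothing.
It also fails if it takes over 120 s, if anything falls off the work surface, if the arm or the gripper's body presses on something with over 40 N, if the wrist force passes 120 N, or if a joint passes its speed limit or range.

## Working session

There is one attempt and no reset: what is moved stays moved. The work goes in short steps, Python scripts to look and compute and a tool call to move; the robot and the scene stay as the last step left them, time stands still between calls to the robot, and variables do not carry over. Pictures are saved under pics/ and viewed, at most 14 in all, crops included, and the job is handed in when it is done.

Besides the shell and the picture viewer there is one more tool, called by a JSON object that holds its "name" and its "arguments". drive_tool: Moves the arm, as the interface text tells. Its arguments: {"type":"object","properties":{"targets":{"type":"array","items":{"type":"array","items":{"type":"number"}}},"hand":{"type":"number"},"force":{"type":"number"}},"required":["targets"]}

```bash
mkdir -p pics; ls
python3 - <<'E'
from plant import *
import cv2
s=bot.sense(); print(s['time'],s['eef_pos'],s['tool_rot'],s['finger_gap'])
for n in ("top","side"):
    im=snapshot(n); cv2.imwrite(f"pics/{n}0.png",im)
    c=get_calibration(n); print(n,c)
E
```

```text
pics
0.0 [0.22202496 0.50290102 0.20487837] [[-9.14813633e-01  4.03875888e-01 -5.33168077e-04]
 [ 4.03876235e-01  9.14813037e-01 -1.04583282e-03]
 [ 6.53624503e-05 -1.17207603e-03 -9.99999311e-01]] 0.09432507088214064
top {'K': array([[456.7163955 ,   0.        , 318.87804284],
       [  0.        , 456.7163955 , 209.06550349],
       [  0.        ,   0.        ,   1.        ]]), 'R': array([[ 0.01257966, -0.99970158, -0.02094047],
       [-0.99827905, -0.01135665, -0.05753228],
       [ 0.0572773 ,  0.02162817, -0.99812401]]), 't': array([0.02690406, 0.50853535, 1.32658749])}
side {'K': array([[393.37427443,   0.        , 319.4783076 ],
       [  0.        , 393.37427443, 200.8583557 ],
       [  0.        ,   0.        ,   1.        ]]), 'R': array([[ 0.97374061, -0.22689843,  0.01860972],
       [-0.13930817, -0.65850285, -0.73957232],
       [ 0.18006235,  0.71755912, -0.67281978]]), 't': array([-0.49687432,  0.10223806,  1.1222525 ])}
```

View pics/top0.png

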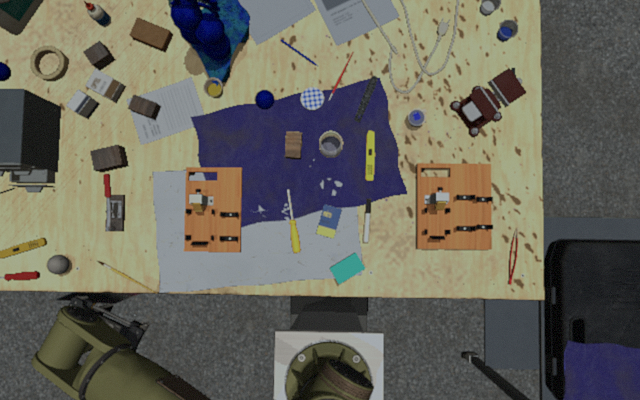

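View pics/side0.png

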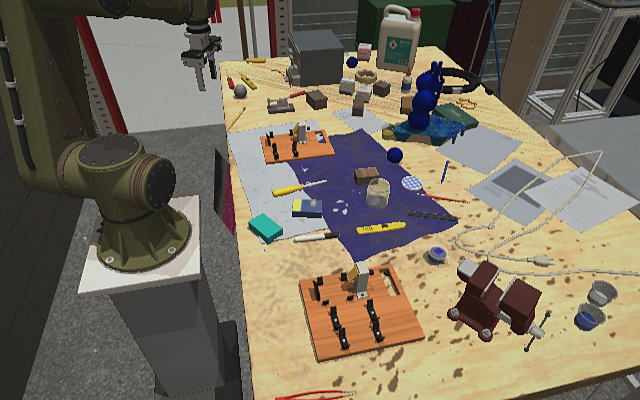

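Top view: wide carrier is at about (454,206) and narrow at (213,210). Between them: block (293,145), jar (331,145), cutter (370,155), screwdriver (293,225), carton (329,220) and marker (367,222). The side view agrees.

```bash
cat > h.py <<'E'
import numpy as np, cv2
from plant import bot, snapshot, get_calibration, finish_job
def cast(c,u,v,z):
    d=c["R"].T@np.linalg.inv(c["K"])@np.array([u,v,1.]); o=-c["R"].T@c["t"]
    return o+d*(z-o[2])/d[2]
def proj(c,X):
    p=c["K"]@(c["R"]@np.asarray(X,float)+c["t"]); return p[:2]/p[2]
def blob(im,lo,hi,roi,k=1):
    "largest blobs of an HSV range in roi x0,y0,x1,y1: contours"
    x0,y0,x1,y1=roi
    m=cv2.inRange(cv2.cvtColor(im,cv2.COLOR_BGR2HSV),lo,hi)
    z=np.zeros_like(m); z[y0:y1,x0:x1]=m[y0:y1,x0:x1]
    cs,_=cv2.findContours(z,cv2.RETR_EXTERNAL,cv2.CHAIN_APPROX_NONE)
    return sorted(cs,key=cv2.contourArea)[::-1][:k]
def rect(c,cnt,z):
    "world-plane min-area rect of a contour: centre mm, long, short mm, yaw deg"
    P=np.array([cast(c,u,v,z)[:2] for u,v in cnt.reshape(-1,2)])*1000
    (cx,cy),(w,h),a=cv2.minAreaRect(P.astype(np.float32))
    if w<h: w,h,a=h,w,a+90
    return np.round([cx,cy,w,h,(a+90)%180-90],1)
E
python3 - <<'E'
from h import *
im=cv2.imread("pics/top0.png"); c=get_calibration("top")
h=cv2.cvtColor(im,cv2.COLOR_BGR2HSV)
for n,(u,v) in dict(block=(293,145),cutter=(370,155),handle=(296,240),cart=(327,225),band=(331,208),marker=(366,230),wood=(435,180),wood2=(225,185)).items(): print(n,h[v,u],cast(c,u,v,.02).round(3))
for n,lo,hi,roi,z in [("block",(5,40,40),(20,255,160),(280,125,305,165),.04),("cutter",(20,120,120),(35,255,255),(350,120,390,190),.014),("handle",(20,120,120),(35,255,255),(280,205,305,260),.02),("wide",(5,100,100),(15,255,255),(400,150,510,260),.018),("narrow",(5,100,100),(15,255,255),(170,150,255,260),.018)]:
    b=blob(im,lo,hi,roi)
    print(n,rect(c,b[0],z) if b else None)
cv2.imwrite("pics/crop.png",cv2.resize(im[90:290,170:500],None,fx=2.4,fy=2.4,interpolation=cv2.INTER_CUBIC))
E
```

```text
block [ 15  83 113] [0.697 0.112 0.02 ]
cutter [ 31 163 130] [ 0.669 -0.115  0.02 ]
handle [ 31 148 165] [0.417 0.099 0.02 ]
cart [109 130 124] [0.462 0.009 0.02 ]
band [110 116 123] [ 0.511 -0.003  0.02 ]
marker [ 98  12 175] [ 0.448 -0.105  0.02 ]
wood [ 14 144 161] [ 0.597 -0.305  0.02 ]
wood2 [ 16 135 160] [0.576 0.311 0.02 ]
block [694.1 110.2  73.7  46.7   0.9]
cutter [ 668.5 -115.4  146.3   24.8   -1.3]
handle [428.8 103.4  94.4  22.3   9.1]
wide [ 522.6 -360.6  249.   214.4    0. ]
narrow [5.052e+02 3.452e+02 2.477e+02 1.651e+02 3.000e-01]
```

View pics/crop.png

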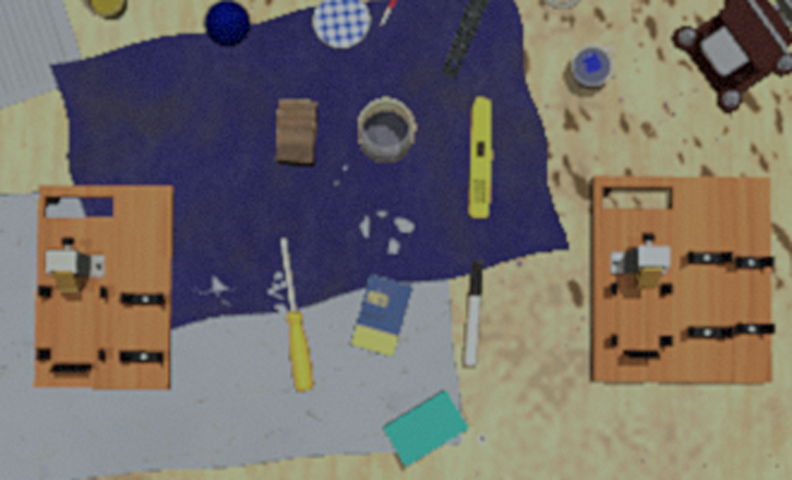

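Crop: block, carton, marker, cutter and screwdriver are all clear between the carriers. Both carriers have their hand slot toward +x (up in the image) and a yaw of about 0. I'll go to a central point for a wrist look.

{"name": "drive_tool", "arguments": {"targets": [[0, 0, -14.5, 0, 0, -0.416], [0, 0, -14.5, 0, 0, -0.416], [0, 0, -14.5, 0, 0, -0.416], [0, 0, -14.5, 0, 0, -0.416], [0, 0, -14.5, 0, 0, -0.416]], "hand": 100, "force": 30}}

```text
time: 0.52
eef_pos: [0.2225, 0.5038, 0.3553]
tool_rot: [[-1.0, -0.003, 0.003], [-0.003, 1.0, 0.006], [-0.003, 0.006, -1.0]]
force: [0.2, -0.2, -1.1]
finger_gap: 0.0939
grip_force: 0.0
```

{"name": "drive_tool", "arguments": {"targets": [[-10.9, -16.8, 0, 0, 0, 0], [-10.9, -16.8, 0, 0, 0, 0], [-10.9, -16.8, 0, 0, 0, 0], [-10.9, -16.8, 0, 0, 0, 0], [-10.9, -16.8, 0, 0, 0, 0]]}}

```text
time: 0.93
eef_pos: [0.3319, 0.3328, 0.3494]
tool_rot: [[-1.0, 0.001, -0.001], [0.001, 1.0, -0.001], [0.001, -0.001, -1.0]]
force: [0.8, 0.6, 0.7]
finger_gap: 0.0942
grip_force: 0.0
```

{"name": "drive_tool", "arguments": {"targets": [[-10.9, -16.8, 0, 0, 0, 0], [-10.9, -16.8, 0, 0, 0, 0], [-10.9, -16.8, 0, 0, 0, 0], [-10.9, -16.8, 0, 0, 0, 0], [-10.9, -16.8, 0, 0, 0, 0]]}}

```text
time: 1.35
eef_pos: [0.441, 0.1646, 0.3494]
tool_rot: [[-1.0, 0.002, -0.001], [0.002, 1.0, -0.001], [0.001, -0.001, -1.0]]
force: [-0.1, 1.2, 0.5]
finger_gap: 0.0938
grip_force: 0.0
```

{"name": "drive_tool", "arguments": {"targets": [[-11, -16.8, 0, 0, 0, 0], [-11, -16.8, 0, 0, 0, 0], [-11, -16.8, 0, 0, 0, 0], [-11, -16.8, 0, 0, 0, 0], [-11, -16.8, 0, 0, 0, 0]]}}

```text
time: 1.77
eef_pos: [0.551, -0.0034, 0.349]
tool_rot: [[-1.0, 0.002, -0.002], [0.002, 1.0, -0.0], [0.002, -0.0, -1.0]]
force: [-0.7, 1.2, 0.1]
finger_gap: 0.094
grip_force: 0.0
```

Run:
```python
from h import *
s=bot.sense(); print(s['time'],s['eef_pos'],s['tool_rot'].round(4),s['q'],s['force'])
c=get_calibration("wrist"); im=snapshot("wrist"); cv2.imwrite("pics/w0.png",im); np.save("w0.npy",c,allow_pickle=True)
print(c, -c["R"].T@c["t"])
```

```text
1.7667 [ 0.5510483  -0.00342655  0.34896415] [[-1.0e+00  1.7e-03 -1.9e-03]
 [ 1.7e-03  1.0e+00 -1.0e-04]
 [ 1.9e-03 -1.0e-04 -1.0e+00]] [-4.15926473e+00  1.38007124e+01  7.27057599e+01 -1.07062089e-02
  9.36006888e+01 -9.40615743e+01] [-0.741333    1.22026794  0.13442369]
{'K': array([[354.04011239,   0.        , 325.35366546],
       [  0.        , 354.04011239, 199.42888129],
       [  0.        ,   0.        ,   1.        ]]), 'R': array([[ 9.75594579e-04,  9.99998779e-01, -1.22086385e-03],
       [ 9.67803690e-01, -6.36886778e-04,  2.51705409e-01],
       [ 2.51704324e-01, -1.42711897e-03, -9.67803129e-01]]), 't': array([ 0.00320985, -0.59411866,  0.39119764])} [ 0.47652096 -0.00302995  0.5281491 ]
```

View pics/w0.png

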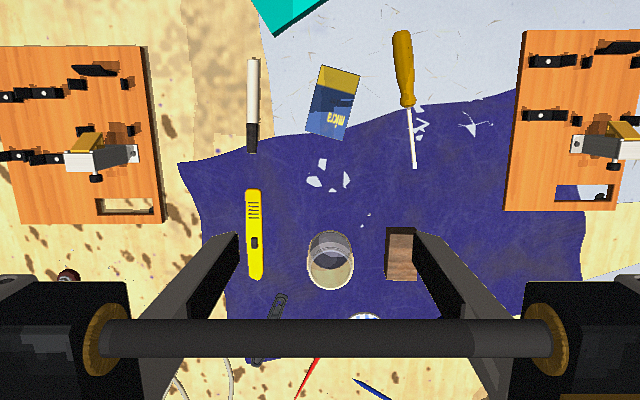

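The wrist view from 0.35 m shows everything: marker (253,105), carton (332,102), handle (404,68), cutter (254,235), jar (330,262), block (400,253) and the inner parts of both carriers.

Run:
```python
from h import *
im=cv2.imread("pics/w0.png"); c=np.load("w0.npy",allow_pickle=True).item()
h=cv2.cvtColor(im,cv2.COLOR_BGR2HSV)
for n,(u,v) in dict(block=(400,245),blockside=(400,272),cutter=(254,260),handle=(402,60),cart=(325,110),band=(340,75),marker=(253,80),cap=(252,140)).items(): print(n,h[v,u])
# cutter/handle/marker/carton
for n,lo,hi,roi,z in [("cutter",(20,120,80),(35,255,255),(235,170,275,290),.010),("handle",(12,120,80),(35,255,255),(380,20,425,112),.0135),("marker white",(0,0,150),(179,60,255),(243,55,264,130),.0085),("marker cap",(0,0,0),(179,255,70),(240,115,264,156),.0085),("block",(0,20,20),(20,255,200),(383,222,420,282),.04),
 ("blk top",(0,20,95),(20,255,200),(383,222,420,282),.04),("band",(20,100,60),(32,255,255),(310,60,365,103),.03)]:
    b=blob(im,lo,hi,roi)
    print(n,rect(c,b[0],z) if b else None)
# jar
big=cv2.resize(im[20:300,230:430],None,fx=4,fy=2.14*0+4,interpolation=cv2.INTER_CUBIC)
cv2.imwrite("pics/cA.png",cv2.resize(im[55:155,300:420],None,fx=5,fy=5,interpolation=cv2.INTER_CUBIC))
cv2.imwrite("pics/cB.png",cv2.resize(im[220:290,230:430],None,fx=4,fy=4,interpolation=cv2.INTER_CUBIC))
a=cv2.resize(im[55:155,230:430],None,fx=4,fy=4,interpolation=cv2.INTER_CUBIC); b=cv2.resize(im[240:290,230:430],None,fx=4,fy=4,interpolation=cv2.INTER_CUBIC)
cv2.imwrite("pics/cAB.png",np.vstack([a,b]))
```

```text
block [ 13  89 137]
blockside [ 14 104 170]
cutter [ 30 255 237]
handle [ 22 255 164]
cart [111 138  89]
band [ 24 195 179]
marker [ 26  25 237]
cap [176  36  56]
cutter [ 668.3 -115.2  149.9   24.7   -1. ]
handle [426.1 105.3 100.   24.5  11. ]
marker white [ 454.7 -106.7   85.1   14.    -3.2]
marker cap [ 519.  -109.5   41.8   17.4   -0.9]
block [687.3 108.3  84.6  51.2  -0. ]
blk top [692.7 111.   73.8  44.6  -0. ]
band [440.4  13.   52.8  24.5  74.7]
```

View pics/cAB.png

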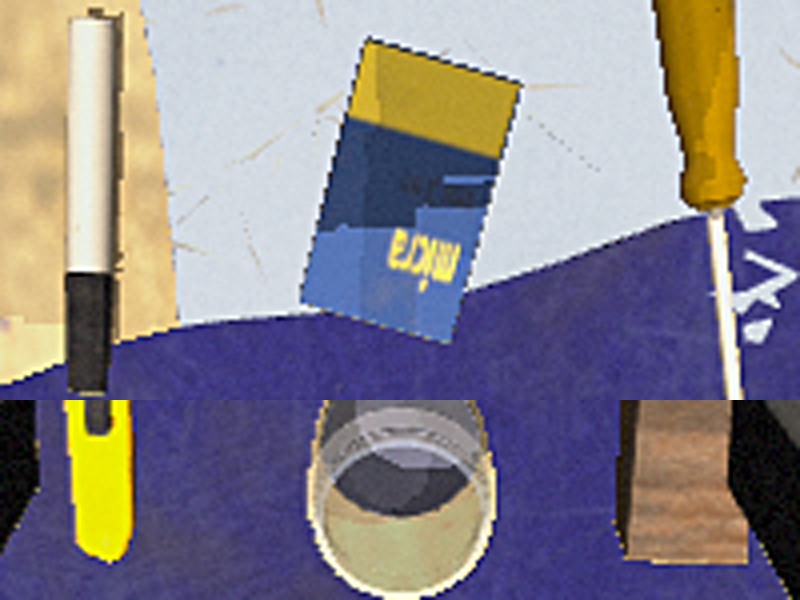

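The crop confirms bare block, carton yawed about 15°, marker and cutter near yaw 0, and the jar at crop (405,500). Going over the block now.

{"name": "drive_tool", "arguments": {"targets": [[-14.2, 11.4, 0, 0, 0, 0], [-14.2, 11.4, 0, 0, 0, 0], [-14.2, 11.4, 10, 0, 0, 0], [-14.2, 11.4, 10, 0, 0, 0], [-14.2, 11.4, 10, 0, 0, 0]]}}

```text
time: 2.23
eef_pos: [0.6844, 0.1075, 0.2587]
tool_rot: [[-1.0, 0.001, -0.001], [0.001, 1.0, -0.0], [0.001, -0.0, -1.0]]
force: [0.1, -1.3, -0.3]
finger_gap: 0.0941
grip_force: 0.0
```

{"name": "drive_tool", "arguments": {"targets": [[0, 0, 11, 0, 0, 0], [0, 0, 11, 0, 0, 0], [0, 0, 11, 0, 0, 0], [0, 0, 11, 0, 0, 0]]}}

```text
time: 2.57
eef_pos: [0.6807, 0.1063, 0.1431]
tool_rot: [[-1.0, 0.0, -0.012], [0.0, 1.0, -0.001], [0.012, -0.001, -1.0]]
force: [0.1, -0.7, -1.5]
finger_gap: 0.094
grip_force: 0.0
```

Run:
```python
from h import *
s=bot.sense(); print(s['time'],s['eef_pos'])
c=get_calibration("wrist"); im=snapshot("wrist"); cv2.imwrite("pics/w1.png",im)
for X in [(.693,.110,.04)]+[(.6935+a*.038,.1105+b*.023,.04) for a in(-1,1) for b in(-1,1)]: p=proj(c,X); print(p.round(1)); cv2.circle(im,(int(round(p[0])),int(round(p[1]))),3,(0,0,255),1)
cv2.imwrite("pics/w1a.png",im)
```

```text
2.5667 [0.68069318 0.10625328 0.14314702]
[330.  216.3]
[302.3 171.7]
[359.2 171.8]
[303.7 259.1]
[357.1 259.2]
```

View pics/w1a.png

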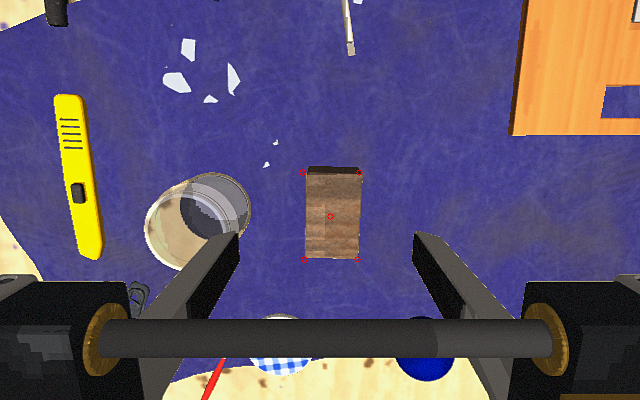

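The block matches its prediction (corners within 2 px); centre about (693,111). Descending, with a check on how far commanded and measured poses differ.

{"name": "drive_tool", "arguments": {"targets": [[0, 0, 4, 0, 0, 0], [0, 0, 4, 0, 0, 0], [0, 0, 4, 0, 0, 0]]}}

```text
time: 2.87
eef_pos: [0.6836, 0.1064, 0.1125]
tool_rot: [[-1.0, 0.0, -0.001], [0.0, 1.0, -0.0], [0.001, -0.0, -1.0]]
force: [-0.1, -0.4, 0.3]
finger_gap: 0.0939
grip_force: 0.0
```

{"name": "drive_tool", "arguments": {"targets": [[-0.95, 0.45, 3, 0, 0, 0], [-0.95, 0.45, 7, 0, 0, 0], [-0.95, 0.45, 10.7, 0, 0, 0], [-0.95, 0.45, 10.7, 0, 0, 0], [-0.95, 0.45, 10.7, 0, 0, 0]]}}

```text
time: 3.28
eef_pos: [0.6941, 0.1109, 0.0064]
tool_rot: [[-1.0, 0.0, 0.001], [0.0, 1.0, 0.0], [-0.001, 0.0, -1.0]]
force: [-0.8, -0.1, 1.2]
finger_gap: 0.094
grip_force: 0.0
```

{"name": "drive_tool", "arguments": {"targets": [[0, 0, 0, 0, 0, 0], [0, 0, 0, 0, 0, 0], [0, 0, 0, 0, 0, 0], [0, 0, 0, 0, 0, 0], [0, 0, 0, 0, 0, 0]], "hand": 0, "force": 40}}

```text
time: 3.7
eef_pos: [0.6934, 0.1109, 0.0052]
tool_rot: [[-1.0, -0.0, 0.001], [-0.0, 1.0, 0.0], [-0.001, 0.0, -1.0]]
force: [-0.6, -1.3, 0.5]
finger_gap: 0.0644
grip_force: 0.0
```

{"name": "drive_tool", "arguments": {"targets": [[0, 0, 0, 0, 0, 0], [0, 0, 0, 0, 0, 0], [0, 0, 0, 0, 0, 0], [0, 0, 0, 0, 0, 0]]}}

```text
time: 4.03
eef_pos: [0.6932, 0.111, 0.0046]
tool_rot: [[-1.0, -0.0, 0.0], [-0.0, 1.0, 0.0], [-0.0, 0.0, -1.0]]
force: [-1.3, 0.3, 1.6]
finger_gap: 0.0457
grip_force: 39.8
```

{"name": "drive_tool", "arguments": {"targets": [[0, 0, -4, 0, 0, 0], [0, 0, -8, 0, 0, 0], [0, 0, -12, 0, 0, 0], [0, 0, -15, 0, 0, 0], [0, 0, -15, 0, 0, 0]]}}

```text
time: 4.45
eef_pos: [0.6954, 0.1111, 0.1624]
tool_rot: [[-1.0, -0.0, 0.01], [-0.0, 1.0, 0.001], [-0.01, 0.001, -1.0]]
force: [-1.0, 0.1, 0.1]
finger_gap: 0.0457
grip_force: 39.8
```

{"name": "drive_tool", "arguments": {"targets": [[8, -14, -6, 0, 0, 0], [8, -14, -6, 0, 0, 0], [8, -14, -6, 0, 0, 0], [8, -14, -6, 0, 0, 0], [8, -14, -6, 0, 0, 0]]}}

```text
time: 4.87
eef_pos: [0.6117, -0.0337, 0.2171]
tool_rot: [[-1.0, 0.003, 0.003], [0.003, 1.0, -0.001], [-0.003, -0.001, -1.0]]
force: [1.2, -0.4, -0.1]
finger_gap: 0.0459
grip_force: 39.8
```

{"name": "drive_tool", "arguments": {"targets": [[8, -14, -6, 0, 0, 0], [8, -14, -6, 0, 0, 0], [8, -14, -6, 0, 0, 0], [8, -14, -6, 0, 0, 0], [8, -14, -6, 0, 0, 0]]}}

```text
time: 5.28
eef_pos: [0.5315, -0.1734, 0.2768]
tool_rot: [[-1.0, 0.003, 0.002], [0.003, 1.0, -0.002], [-0.002, -0.002, -1.0]]
force: [0.0, 0.3, 0.2]
finger_gap: 0.0457
grip_force: 39.8
```

{"name": "drive_tool", "arguments": {"targets": [[8, -14, -6, 0, 0, 0], [8, -14, -6, 0, 0, 0], [8, -14, -6, 0, 0, 0], [8, -14, -6, 0, 0, 0], [8, -14, -6, 0, 0, 0]]}}

```text
time: 5.7
eef_pos: [0.4511, -0.3134, 0.3363]
tool_rot: [[-1.0, 0.004, 0.001], [0.004, 1.0, -0.002], [-0.001, -0.002, -1.0]]
force: [-1.2, 0.2, -0.3]
finger_gap: 0.0459
grip_force: 39.8
```

Run:
```python
from h import *
s=bot.sense(); print(s['time'],s['eef_pos'],s['finger_gap'],s['grip_force'],s['force'])
c=get_calibration("wrist"); im=snapshot("wrist"); cv2.imwrite("pics/w2.png",im); np.save("w2.npy",c,allow_pickle=True)
```

```text
5.7 [ 0.45114501 -0.31335846  0.33632443] 0.04589668461707103 39.81212139129639 [-1.2114725   0.22849154 -0.30017003]
```

View pics/w2.png

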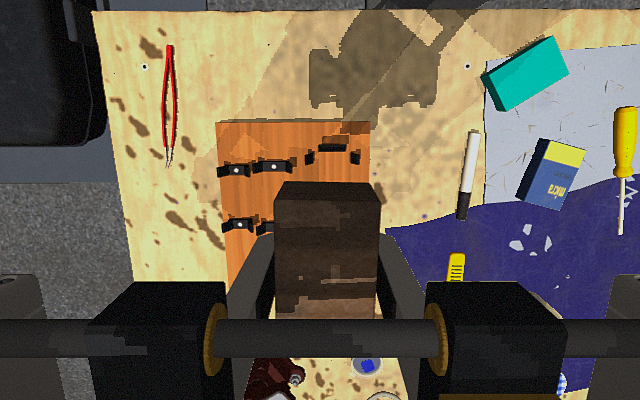

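The block is held, with its underside in view. The board's −x edge runs from (217,122) to (370,122), and the bay guides are at (309,157) and (355,156).

Run:
```python
from h import *
im=cv2.imread("pics/w2.png"); c=np.load("w2.npy",allow_pickle=True).item()
hs=cv2.cvtColor(im,cv2.COLOR_BGR2HSV); m=cv2.inRange(hs,(6,110,60),(18,255,255))
# saturation profile
def edge(line,lo,hi): g=np.abs(np.diff(cv2.GaussianBlur(hs[:,:,1].astype(np.float32),(3,3),0) if 0 else hs[:,:,1].astype(int)[line[0]:line[1],line[2]:line[3]].mean(axis=line[4]))); return g
print("rows -x edge", hs[112:135,235:365,1].mean(1).round())
print("rows left-edge cols", hs[182:215,212:232,1].mean(0).round())
print("right-edge cols", hs[128:146,360:380,1].mean(0).round())
for u,v in [(217,122),(369.5,122),(221,200),(369.5,140)]: print(cast(c,u,v,.018).round(4))
# predictions of features for carrier at (522.6,-360.6)
o=np.array([.5226,-.3606,0])
for n,p in dict(c1=(-.125,.107,.018),c2=(-.125,-.107,.018),mk=(-.06,-.08,.044),ct=(-.065,-.027,.044)).items(): print(n,proj(c,o+p).round(1))
# held block lower-edge: project assumed block at grasp
t=bot.sense()['eef_pos']
for a in(-1,1):
  for b in(-1,1): print("blk",a,b,proj(c,t+[a*.038,b*.023,-.0046]).round(1))
cv2.imwrite("pics/w2c.png",cv2.resize(im[110:260,205:395],None,fx=4,fy=4,interpolation=cv2.INTER_CUBIC))
```

```text
rows -x edge [103. 103. 104. 104. 104. 104. 104. 104.  99. 103. 193. 188. 187. 187.
 186. 186. 187. 186. 187. 187. 187. 187. 186.]
rows left-edge cols [107. 109. 109. 108. 110. 108. 108. 104. 124. 156. 186. 188. 187. 187.
 188. 186. 189. 185. 188. 187.]
right-edge cols [188. 187. 187. 188. 188. 190. 184. 189. 192. 181. 104.  88.  93.  93.
  96.  93.  94.  95.  94.  94.]
[ 0.3967 -0.4632  0.018 ]
[ 0.3973 -0.2536  0.018 ]
[ 0.5077 -0.4663  0.018 ]
[ 0.4218 -0.2529  0.018 ]
c1 [369.5 122.2]
c2 [213.8 122.7]
mk [231.9 172.7]
ct [270.9 168.9]
blk -1 -1 [284.2 180. ]
blk -1 1 [370.8 179.8]
blk 1 -1 [288.4 307.2]
blk 1 1 [366.9 307.1]
```

View pics/w2c.png

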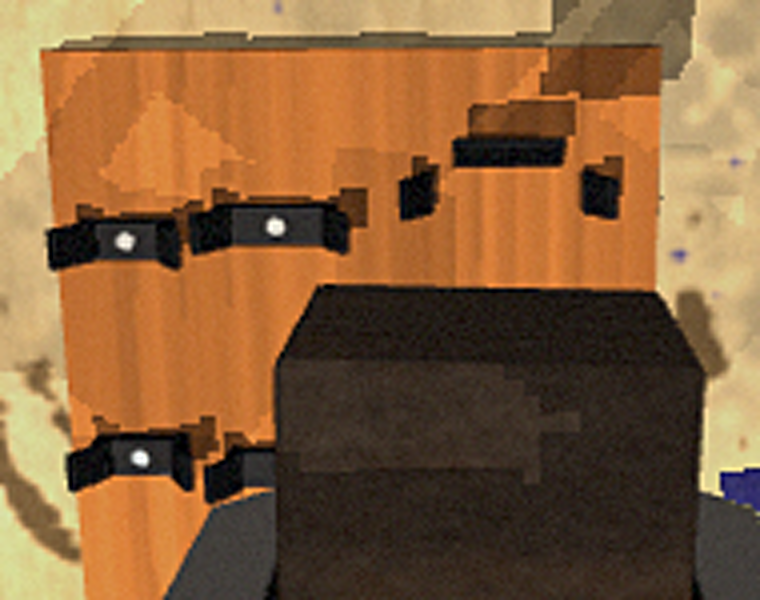

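{"name": "drive_tool", "arguments": {"targets": [[-2.64, 0.74, 3, 0, 0, 0], [-2.64, 0.74, 7, 0, 0, 0], [-2.64, 0.74, 11, 0, 0, 0], [-2.64, 0.74, 15, 0, 0, 0], [-2.64, 0.74, 19, 0, 0, 0]]}}

```text
time: 6.17
eef_pos: [0.4798, -0.3001, 0.1417]
tool_rot: [[-1.0, -0.001, -0.001], [-0.001, 1.0, 0.001], [0.001, 0.001, -1.0]]
force: [0.8, -0.3, -0.6]
finger_gap: 0.0459
grip_force: 39.8
```

{"name": "drive_tool", "arguments": {"targets": [[0, 0, 2, 0, 0, 0], [0, 0, 2, 0, 0, 0], [0, 0, 2, 0, 0, 0], [0, 0, 2, 0, 0, 0]]}}

```text
time: 6.5
eef_pos: [0.4807, -0.3017, 0.1261]
tool_rot: [[-1.0, -0.001, 0.002], [-0.001, 1.0, -0.001], [-0.002, -0.001, -1.0]]
force: [0.4, -0.3, -1.2]
finger_gap: 0.0461
grip_force: 39.8
```

Run:
```python
from h import *
s=bot.sense(); print(s['time'],s['eef_pos'],s['force'])
im=cv2.imread("pics/w2.png"); c=np.load("w2.npy",allow_pickle=True).item()
for n,u,v in [("mk",236.2,170.2),("ct",274,166.7),("mk2",240,224.5)]: print(n,cast(c,u,v,.026).round(4)-np.array([.5222,-.36,0]))
```

```text
6.5 [ 0.48067314 -0.30165511  0.12611863] [ 0.38833199 -0.26603363 -1.16942363]
mk [-0.0598 -0.0792  0.026 ]
ct [-0.0646 -0.026   0.026 ]
mk2 [ 0.0203 -0.079   0.026 ]
```

{"name": "drive_tool", "arguments": {"targets": [[0.33, -0.38, 0, 0, 0, 0], [0.33, -0.38, 0.4, 0, 0, 0], [0.33, -0.38, 0.6, 0, 0, 0], [0.33, -0.38, 0.6, 0, 0, 0], [0.33, -0.38, 0.6, 0, 0, 0]]}}

```text
time: 6.92
eef_pos: [0.4764, -0.3056, 0.1186]
tool_rot: [[-1.0, -0.0, 0.0], [-0.0, 1.0, -0.0], [-0.0, -0.0, -1.0]]
force: [0.3, 0.0, -1.8]
finger_gap: 0.0459
grip_force: 39.8
```

Run:
```python
from h import *
s=bot.sense(); print(s['time'],s['eef_pos'],s['force'])
c=get_calibration("wrist"); im=snapshot("wrist")
for n,p in dict(wall=(-.045-.043,.054,.018),).items(): print(proj(c,np.array([.5223,-.3593,0])+p))
for a,b in[(-1,-1),(-1,1)]:
  for z in (-.0046,.0354): print("blk",proj(c,s['eef_pos']+[a*.038+.001,b*.023,z]).round(1))
cv2.imwrite("pics/w3.png",cv2.resize(im[60:300,190:450],None,fx=2.5,fy=2.5,interpolation=cv2.INTER_CUBIC))
```

```text
6.9167 [ 0.4763779  -0.30558978  0.11862696] [ 0.31412434  0.01665118 -1.8212173 ]
[325.77181659 149.62736935]
blk [281.7 180.6]
blk [270.2 199.8]
blk [368.7 180.7]
blk [379.8 199.9]
```

View pics/w3.png

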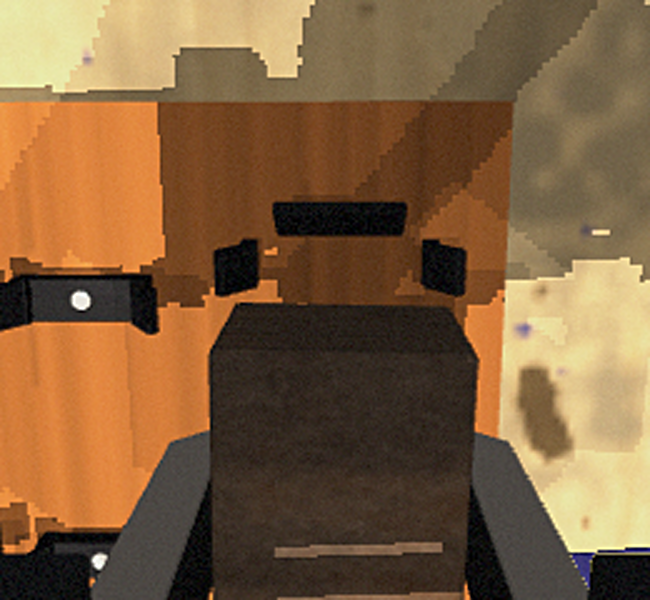

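The block is centred on the guides (block column 327, guides 326). Pressing straight down.

{"name": "drive_tool", "arguments": {"targets": [[-0.05, 0, 1.5, 0, 0, 0], [-0.05, 0, 3, 0, 0, 0], [-0.05, 0, 4, 0, 0, 0], [-0.05, 0, 5, 0, 0, 0], [-0.05, 0, 5, 0, 0, 0]]}}

```text
time: 7.38
eef_pos: [0.4761, -0.3051, 0.0668]
tool_rot: [[-1.0, -0.0, -0.002], [-0.0, 1.0, 0.001], [0.002, 0.001, -1.0]]
force: [-2.0, 0.0, -1.2]
finger_gap: 0.0453
grip_force: 39.9
```

{"name": "drive_tool", "arguments": {"targets": [[0, 0, 1, 0, 0, 0], [0, 0, 2, 0, 0, 0], [0, 0, 3, 0, 0, 0], [0, 0, 3.5, 0, 0, 0], [0, 0, 3.5, 0, 0, 0]]}}

```text
time: 7.8
eef_pos: [0.4763, -0.3051, 0.032]
tool_rot: [[-1.0, -0.0, -0.002], [-0.0, 1.0, 0.001], [0.002, 0.001, -1.0]]
force: [-1.1, 0.3, -1.2]
finger_gap: 0.0458
grip_force: 39.9
```

{"name": "drive_tool", "arguments": {"targets": [[0, 0, 0.5, 0, 0, 0], [0, 0, 0.8, 0, 0, 0], [0, 0, 1.0, 0, 0, 0], [0, 0, 1.1, 0, 0, 0], [0, 0, 1.1, 0, 0, 0]]}}

```text
time: 8.22
eef_pos: [0.4771, -0.3056, 0.0227]
tool_rot: [[-1.0, -0.0, 0.0], [-0.0, 1.0, -0.0], [-0.0, -0.0, -1.0]]
force: [0.3, -0.9, -1.2]
finger_gap: 0.0459
grip_force: 39.9
```

Run:
```python
from h import *
s=bot.sense(); print(s['time'],s['eef_pos'],s['force'],s['finger_gap'])
im=snapshot("side"); cv2.imwrite("pics/s1.png",im)
c=get_calibration("side"); print(proj(c,(.5165,-.305,.06)))
```

```text
8.2167 [ 0.4771163  -0.30559939  0.02270406] [ 0.33321074 -0.8943046  -1.15215634] 0.04587228785569669
[350.90747708 277.7015356 ]
```

{"name": "drive_tool", "arguments": {"targets": [[0, 0, 0.1, 0, 0, 0], [0, 0, 0.15, 0, 0, 0], [0, 0, 0.15, 0, 0, 0]]}}

```text
time: 8.52
eef_pos: [0.4773, -0.3057, 0.0224]
tool_rot: [[-1.0, -0.0, 0.001], [-0.0, 1.0, -0.001], [-0.001, -0.001, -1.0]]
force: [-3.1, 3.1, 14.2]
finger_gap: 0.0454
grip_force: 39.9
```

Run:
```python
from h import *
s=bot.sense(); print(s['time'],s['eef_pos'],s['force'],s['finger_gap'])
im=snapshot("side"); cv2.imwrite("pics/s1.png",cv2.resize(im[220:340,290:430],None,fx=5,fy=5,interpolation=cv2.INTER_CUBIC))
```

```text
8.5167 [ 0.47730447 -0.30568572  0.02242612] [-3.11513939  3.07158725 14.19956177] 0.04539017728756401
```

View pics/s1.png

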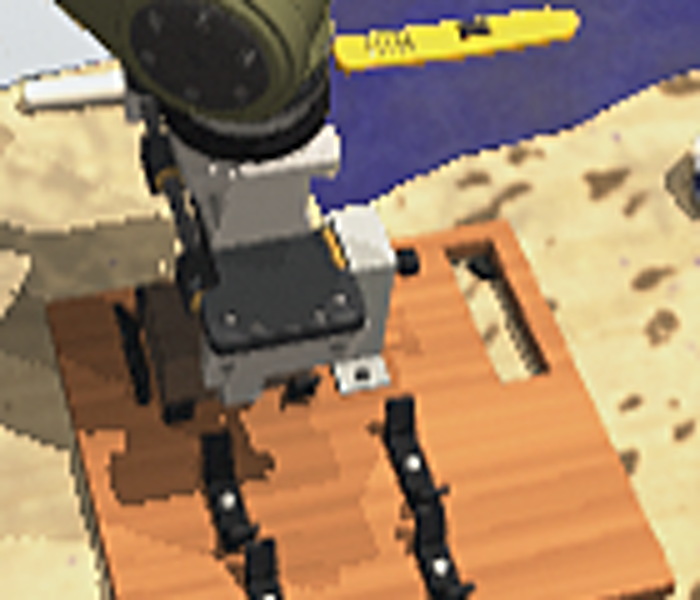

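Seated on the floor: 14 N reaction at the expected height. Releasing and lifting.

{"name": "drive_tool", "arguments": {"targets": [[0, 0, 0, 0, 0, 0], [0, 0, 0, 0, 0, 0], [0, 0, 0, 0, 0, 0], [0, 0, 0, 0, 0, 0], [0, 0, 0, 0, 0, 0]], "hand": 72}}

```text
time: 8.98
eef_pos: [0.4769, -0.3056, 0.0209]
tool_rot: [[-1.0, -0.0, -0.0], [-0.0, 1.0, 0.0], [0.0, 0.0, -1.0]]
force: [-0.8, 0.2, -0.1]
finger_gap: 0.0672
grip_force: 0.0
```

{"name": "drive_tool", "arguments": {"targets": [[0, 0, -3, 0, 0, 0], [0, 0, -7, 0, 0, 0], [0, 0, -11, 0, 0, 0], [0, 0, -15, 0, 0, 0], [0, 0, -19, 0, 0, 0]]}}

```text
time: 9.4
eef_pos: [0.4766, -0.3053, 0.213]
tool_rot: [[-1.0, -0.0, -0.0], [-0.0, 1.0, 0.0], [0.0, 0.0, -1.0]]
force: [1.1, -0.4, 0.2]
finger_gap: 0.0678
grip_force: 0.0
```

Run:
```python
from h import *
s=bot.sense(); print(s['time'],s['eef_pos'],s['force'],s['finger_gap'])
c=get_calibration("wrist"); im=snapshot("wrist"); np.save("w4.npy",c,allow_pickle=True); cv2.imwrite("pics/w4full.png",im)
for X in [(.4783+a*.038,-.3055+b*.023,.058) for a in(-1,1) for b in(-1,1)]: print(proj(c,X).round(1))
b=cv2.resize(im[100:320,150:430],None,fx=2.7,fy=2.7,interpolation=cv2.INTER_CUBIC)
cv2.imwrite("pics/w4.png",b)
```

```text
9.4 [ 0.47656614 -0.3053219   0.21300564] [ 1.09683068 -0.41596977  0.24327671] 0.06784121244533514
[300.8 149. ]
[349.7 149.1]
[302.1 225.7]
[348.3 225.7]
```

View pics/w4.png

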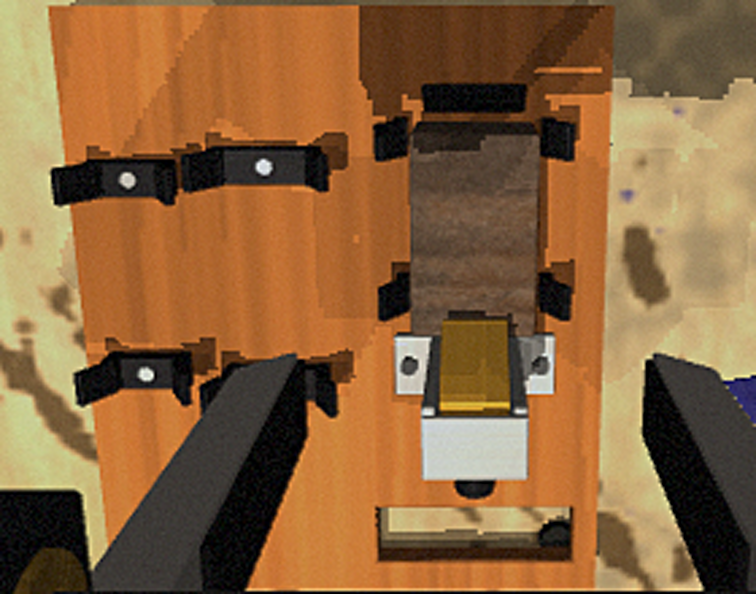

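The block is latched: the brass bolt sits over its +x end and it is centred between the guides. Next, the cutter.

{"name": "drive_tool", "arguments": {"targets": [[-9.6, 9.5, 0, 0, 0, 0], [-9.6, 9.5, 0, 0, 0, 0], [-9.6, 9.5, 0, 0, 0, 0], [-9.6, 9.5, 0, 0, 0, 0], [-9.6, 9.5, 0, 0, 0, 0]]}}

```text
time: 9.87
eef_pos: [0.5742, -0.2084, 0.2102]
tool_rot: [[-1.0, -0.004, -0.001], [-0.004, 1.0, 0.0], [0.001, 0.0, -1.0]]
force: [0.5, 0.6, 0.4]
finger_gap: 0.0676
grip_force: 0.0
```

{"name": "drive_tool", "arguments": {"targets": [[-9.6, 9.5, 6, 0, 0, 0], [-9.6, 9.5, 6, 0, 0, 0], [-9.6, 9.5, 6, 0, 0, 0], [-9.6, 9.5, 6, 0, 0, 0], [-9.6, 9.5, 6, 0, 0, 0]]}}

```text
time: 10.28
eef_pos: [0.6692, -0.1134, 0.1475]
tool_rot: [[-1.0, -0.003, -0.004], [-0.003, 1.0, 0.001], [0.004, 0.001, -1.0]]
force: [0.5, -0.9, -1.0]
finger_gap: 0.0677
grip_force: 0.0
```

Run:
```python
from h import *
s=bot.sense(); print(s['time'],s['eef_pos'])
c=get_calibration("wrist"); im=snapshot("wrist"); cv2.imwrite("pics/w5.png",im)
b=blob(im,(20,120,80),(35,255,255),(230,20,420,330),2)
for x in b: print(rect(c,x,.010), cv2.boundingRect(x))
c4=np.load("w4.npy",allow_pickle=True).item()
for u,v,e in [(197.0,166.7,(-60,-80)),(204.1,238.5,(20,-80)),(247.8,161.9,(-65,-27))]: print("origin",1000*cast(c4,u,v,.026)[:2]-e)
```

```text
10.2833 [ 0.66924088 -0.11342314  0.14746149]
[ 669.3 -114.8  150.6   25.4   -1.2] (310, 107, 30, 161)
[ 539. -119.    0.    0.    0.] (319, 38, 1, 1)
origin [ 522.52020417 -359.45278151]
origin [ 522.32766212 -358.88854233]
origin [ 522.41512264 -359.1232365 ]
```

{"name": "drive_tool", "arguments": {"targets": [[0, -0.12, 4, 0, 0, 0.02], [0, -0.12, 8, 0, 0, 0.02], [0, -0.12, 11, 0, 0, 0.02], [0, -0.12, 13, 0, 0, 0.02], [0, -0.12, 13.5, 0, 0, 0.02]]}}

```text
time: 10.75
eef_pos: [0.6663, -0.1185, 0.0128]
tool_rot: [[-1.0, 0.022, -0.005], [0.022, 1.0, 0.001], [0.005, 0.001, -1.0]]
force: [-0.1, -0.8, 0.5]
finger_gap: 0.0676
grip_force: 0.0
```

{"name": "drive_tool", "arguments": {"targets": [[0, 0, 0, 0, 0, 0], [0, 0, 0, 0, 0, 0], [0, 0, 0, 0, 0, 0]]}}

```text
time: 11.0
eef_pos: [0.6697, -0.1176, 0.0185]
tool_rot: [[-1.0, 0.02, 0.003], [0.02, 1.0, -0.001], [-0.003, -0.001, -1.0]]
force: [-0.4, 0.2, 0.6]
finger_gap: 0.0676
grip_force: 0.0
```

{"name": "drive_tool", "arguments": {"targets": [[0, 0.25, 0.7, 0, 0, 0], [0, 0.25, 1.3, 0, 0, 0], [0, 0.25, 1.3, 0, 0, 0]]}}

```text
time: 11.25
eef_pos: [0.6683, -0.1139, 0.0019]
tool_rot: [[-1.0, 0.02, -0.001], [0.02, 1.0, 0.0], [0.001, 0.0, -1.0]]
force: [-0.8, -0.8, 0.2]
finger_gap: 0.068
grip_force: 0.0
```

{"name": "drive_tool", "arguments": {"targets": [[0, 0, 0, 0, 0, 0], [0, 0, 0, 0, 0, 0], [0, 0, 0, 0, 0, 0]]}}

```text
time: 11.5
eef_pos: [0.669, -0.1142, 0.0032]
tool_rot: [[-1.0, 0.02, 0.0], [0.02, 1.0, -0.0], [-0.0, -0.0, -1.0]]
force: [-0.1, 0.3, -0.2]
finger_gap: 0.0675
grip_force: 0.0
```

{"name": "drive_tool", "arguments": {"targets": [[0, 0, 0, 0, 0, 0], [0, 0, 0, 0, 0, 0], [0, 0, 0, 0, 0, 0], [0, 0, 0, 0, 0, 0], [0, 0, 0, 0, 0, 0]], "hand": 0, "force": 35}}

```text
time: 11.92
eef_pos: [0.6689, -0.1143, 0.003]
tool_rot: [[-1.0, 0.02, 0.0], [0.02, 1.0, -0.0], [-0.0, -0.0, -1.0]]
force: [0.2, 0.4, -0.5]
finger_gap: 0.0378
grip_force: 0.0
```

{"name": "drive_tool", "arguments": {"targets": [[0, 0, 0, 0, 0, 0], [0, 0, 0, 0, 0, 0], [0, 0, 0, 0, 0, 0], [0, 0, 0, 0, 0, 0]]}}

```text
time: 12.25
eef_pos: [0.6689, -0.1142, 0.003]
tool_rot: [[-1.0, 0.02, 0.0], [0.02, 1.0, -0.0], [-0.0, -0.0, -1.0]]
force: [0.1, 0.5, -0.2]
finger_gap: 0.025
grip_force: 35.0
```

{"name": "drive_tool", "arguments": {"targets": [[0, 0, -3, 0, 0, 0], [0, 0, -7, 0, 0, 0], [0, 0, -11, 0, 0, 0], [0, 0, -15, 0, 0, 0], [0, 0, -15, 0, 0, -0.02]]}}

```text
time: 12.67
eef_pos: [0.6716, -0.1148, 0.1624]
tool_rot: [[-1.0, -0.0, 0.012], [-0.0, 1.0, -0.003], [-0.012, -0.003, -1.0]]
force: [0.2, -1.3, 1.3]
finger_gap: 0.0255
grip_force: 35.0
```

{"name": "drive_tool", "arguments": {"targets": [[8.3, -13.6, 0, 0, 0, 0], [8.3, -13.6, 0, 0, 0, 0], [8.3, -13.6, 0, 0, 0, 0], [8.3, -13.6, 0, 0, 0, 0], [8.3, -13.6, 0, 0, 0, 0]]}}

```text
time: 13.08
eef_pos: [0.5831, -0.2552, 0.1529]
tool_rot: [[-1.0, 0.004, -0.0], [0.004, 1.0, -0.001], [0.0, -0.001, -1.0]]
force: [-0.4, -0.4, -0.5]
finger_gap: 0.0252
grip_force: 35.0
```

{"name": "drive_tool", "arguments": {"targets": [[8.3, -13.6, 0, 0, 0, 0], [8.3, -13.6, 0, 0, 0, 0], [8.3, -13.6, 0, 0, 0, 0], [8.3, -13.6, 0, 0, 0, 0], [8.3, -13.6, 0, 0, 0, 0]]}}

```text
time: 13.5
eef_pos: [0.4998, -0.3908, 0.1527]
tool_rot: [[-1.0, 0.004, -0.001], [0.004, 1.0, -0.001], [0.001, -0.001, -1.0]]
force: [0.0, 0.2, -0.5]
finger_gap: 0.0259
grip_force: 35.0
```

{"name": "drive_tool", "arguments": {"targets": [[0, 0, 2, 0, 0, 0], [0, 0, 2, 0, 0, 0], [0, 0, 2, 0, 0, 0]]}}

```text
time: 13.75
eef_pos: [0.5029, -0.3855, 0.1322]
tool_rot: [[-1.0, -0.001, -0.002], [-0.001, 1.0, 0.002], [0.002, 0.002, -1.0]]
force: [-0.1, -0.4, -0.4]
finger_gap: 0.0254
grip_force: 35.0
```

Run:
```python
from h import *
s=bot.sense(); print(s['time'],s['eef_pos'],s['tool_rot'].round(4)[:,:2])
c=get_calibration("wrist"); im=snapshot("wrist"); cv2.imwrite("pics/w6.png",im)
z=s['eef_pos'][2]+.008
for x in blob(im,(20,120,60),(35,255,255),(200,20,450,330),1): print(rect(c,x,z),cv2.boundingRect(x))
# white dots
hs=cv2.cvtColor(im,cv2.COLOR_BGR2HSV); m=cv2.inRange(hs,(0,0,170),(179,60,255))
n,l,st,ce=cv2.connectedComponentsWithStats(m)
for i in range(1,n):
    if 6<st[i,4]<80:
        p=cast(c,*ce[i],.026)*1000
        if 400<p[0]<650 and -470<p[1]<-250: print("dot",ce[i].round(1),st[i,4],p.round(1))
```

```text
13.75 [ 0.50285332 -0.38554948  0.13218759] [[-1.0e+00 -6.0e-04]
 [-6.0e-04  1.0e+00]
 [ 1.6e-03  1.5e-03]]
[ 4.838e+02 -3.853e+02  1.123e+02  2.560e+01 -1.000e-01] (301, 106, 53, 213)
dot [454.6 229.5] 11 [ 528.9 -275.2   26. ]
dot [262.5 243.7] 30 [ 542.  -439.5   26. ]
dot [422.5 263.9] 19 [ 560.7 -300.4   26. ]
dot [469.5 263.7] 14 [ 560.5 -259.3   26. ]
```

{"name": "drive_tool", "arguments": {"targets": [[0.05, -0.07, 2.5, 0, 0, 0], [0.05, -0.07, 5, 0, 0, 0], [0.05, -0.07, 7.5, 0, 0, 0], [0.05, -0.07, 7.5, 0, 0, 0], [0.05, -0.07, 7.5, 0, 0, 0]]}}

```text
time: 14.22
eef_pos: [0.5027, -0.3865, 0.0583]
tool_rot: [[-1.0, -0.001, -0.001], [-0.001, 1.0, 0.001], [0.001, 0.001, -1.0]]
force: [1.3, -0.5, 0.0]
finger_gap: 0.0253
grip_force: 35.0
```

{"name": "drive_tool", "arguments": {"targets": [[0, 0, 0.8, 0, 0, 0], [0, 0, 1.6, 0, 0, 0], [0, 0, 2.4, 0, 0, 0], [0, 0, 2.4, 0, 0, 0]]}}

```text
time: 14.55
eef_pos: [0.502, -0.3865, 0.0326]
tool_rot: [[-1.0, -0.0, -0.001], [-0.0, 1.0, 0.001], [0.001, 0.001, -1.0]]
force: [0.0, 0.4, -1.7]
finger_gap: 0.0251
grip_force: 35.0
```

{"name": "drive_tool", "arguments": {"targets": [[0, 0, 0.3, 0, 0, 0], [0, 0, 0.45, 0, 0, 0], [0, 0, 0.45, 0, 0, 0], [0, 0, 0.45, 0, 0, 0]]}}

```text
time: 14.88
eef_pos: [0.5025, -0.387, 0.0297]
tool_rot: [[-1.0, -0.0, 0.0], [-0.0, 1.0, -0.0], [-0.0, -0.0, -1.0]]
force: [0.4, -0.0, -1.0]
finger_gap: 0.0253
grip_force: 35.0
```

{"name": "drive_tool", "arguments": {"targets": [[0, 0, 0.08, 0, 0, 0], [0, 0, 0.08, 0, 0, 0], [0, 0, 0.08, 0, 0, 0]]}}

```text
time: 15.13
eef_pos: [0.5026, -0.3871, 0.029]
tool_rot: [[-1.0, -0.0, 0.0], [-0.0, 1.0, -0.0], [-0.0, -0.0, -1.0]]
force: [0.1, -0.3, 1.5]
finger_gap: 0.0256
grip_force: 35.0
```

{"name": "drive_tool", "arguments": {"targets": [[0, 0, 0, 0, 0, 0], [0, 0, 0, 0, 0, 0], [0, 0, 0, 0, 0, 0], [0, 0, 0, 0, 0, 0], [0, 0, 0, 0, 0, 0]], "hand": 46}}

```text
time: 15.55
eef_pos: [0.5024, -0.387, 0.0287]
tool_rot: [[-1.0, -0.0, -0.0], [-0.0, 1.0, 0.0], [0.0, 0.0, -1.0]]
force: [0.5, -0.2, -0.0]
finger_gap: 0.0431
grip_force: 0.0
```

{"name": "drive_tool", "arguments": {"targets": [[0, 0, -3, 0, 0, 0], [0, 0, -7, 0, 0, 0], [0, 0, -11, 0, 0, 0], [0, 0, -14, 0, 0, 0], [0, 0, -14, 0, 0, 0]]}}

```text
time: 15.97
eef_pos: [0.5042, -0.3884, 0.1761]
tool_rot: [[-1.0, -0.0, 0.008], [-0.0, 1.0, -0.007], [-0.008, -0.007, -1.0]]
force: [-0.6, -0.8, 0.7]
finger_gap: 0.0435
grip_force: 0.0
```

Run:
```python
from h import *
s=bot.sense(); print(s['time'],s['eef_pos'])
c=get_calibration("wrist"); im=snapshot("wrist"); cv2.imwrite("pics/w7.png",im)
for x in blob(im,(20,120,60),(35,255,255),(200,20,450,330),2): print(rect(c,x,.037),cv2.boundingRect(x))
```

```text
15.9667 [ 0.50418194 -0.38839225  0.1760625 ]
[ 5.022e+02 -3.870e+02  1.497e+02  2.570e+01 -2.000e-01] (314, 103, 29, 160)
[ 532.6 -308.     6.4    3.    37.9] (409, 217, 6, 6)
```

Cutter lies at (502.2,−387.0), yaw −0.2°, as wanted. Next, the marker.

{"name": "drive_tool", "arguments": {"targets": [[1.4, 14, 0, 0, 0, 0.044], [1.4, 14, 0, 0, 0, 0.044], [1.4, 14, 0, 0, 0, 0.044], [1.4, 14, 0, 0, 0, 0.044], [1.4, 14, 0, 0, 0, 0.044]]}}

```text
time: 16.43
eef_pos: [0.488, -0.2439, 0.1679]
tool_rot: [[-0.999, 0.041, -0.001], [0.041, 0.999, 0.001], [0.001, 0.001, -1.0]]
force: [-0.7, -0.7, 0.2]
finger_gap: 0.0432
grip_force: 0.0
```

{"name": "drive_tool", "arguments": {"targets": [[0.8, 14, 3, 0, 0, 0], [0.8, 14, 3, 0, 0, 0], [0.8, 14, 3, 0, 0, 0], [0.8, 14, 3, 0, 0, 0], [0.8, 14, 3, 0, 0, 0]]}}

```text
time: 16.85
eef_pos: [0.4861, -0.1043, 0.1371]
tool_rot: [[-0.999, 0.041, -0.003], [0.041, 0.999, 0.001], [0.003, 0.001, -1.0]]
force: [-0.0, -0.2, 0.0]
finger_gap: 0.0431
grip_force: 0.0
```

{"name": "drive_tool", "arguments": {"targets": [[0, 0, 1, 0, 0, 0], [0, 0, 1, 0, 0, 0], [0, 0, 1, 0, 0, 0]]}}

```text
time: 17.1
eef_pos: [0.4863, -0.108, 0.1278]
tool_rot: [[-0.999, 0.045, -0.001], [0.045, 0.999, 0.0], [0.001, 0.0, -1.0]]
force: [-0.2, -0.4, -0.2]
finger_gap: 0.043
grip_force: 0.0
```

Run:
```python
from h import *
s=bot.sense(); print(s['time'],s['eef_pos'],s['tool_rot'].round(3)[:,0])
c=get_calibration("wrist"); im=snapshot("wrist"); cv2.imwrite("pics/w8.png",im)
p=[proj(c,(x,-.108,.0085)).round() for x in (.412,.498,.54)]; print(p)
u=int(p[1][0]); r0,r1,r2=[int(q[1]) for q in p]
for n,lo,hi,roi in [("white",(0,0,185),(179,60,255),(u-25,r0-25,u+25,r1+15)),("cap",(0,0,0),(179,255,75),(u-22,r1-15,u+22,r2+20))]:
    for x in blob(im,lo,hi,roi,2): print(n,rect(c,x,.0085),cv2.boundingRect(x))
```

```text
17.1 [ 0.48633251 -0.10799034  0.12782157] [-0.999  0.045  0.001]
[array([321., 108.]), array([326., 209.]), array([328., 253.])]
white [ 481.8 -107.8   34.7   12.9   -2.8] (318, 171, 16, 40)
white [407.3 -84.7  29.    6.2  11.2] (342, 83, 9, 37)
cap [ 520.4 -109.9   44.4   16.    -2.9] (316, 209, 19, 48)
cap [485.  -99.6   0.    0.    0. ] (335, 194, 1, 1)
```

{"name": "drive_tool", "arguments": {"targets": [[0.93, 0, 3, 0, 0, 0], [0.93, 0, 6, 0, 0, 0], [0.93, 0, 9, 0, 0, 0], [0.93, 0, 11, 0, 0, 0], [0.93, 0, 11.5, 0, 0, 0]]}}

```text
time: 17.57
eef_pos: [0.4758, -0.1068, 0.0109]
tool_rot: [[-0.999, 0.045, -0.004], [0.045, 0.999, 0.001], [0.004, 0.001, -1.0]]
force: [-0.4, -0.2, -0.4]
finger_gap: 0.0432
grip_force: 0.0
```

{"name": "drive_tool", "arguments": {"targets": [[0, 0, 0.5, 0, 0, 0], [0, 0, 0.9, 0, 0, 0], [0, 0, 0.9, 0, 0, 0], [0, 0, 0.9, 0, 0, 0]]}}

```text
time: 17.9
eef_pos: [0.4778, -0.1066, 0.0056]
tool_rot: [[-0.999, 0.044, 0.001], [0.044, 0.999, -0.0], [-0.001, -0.0, -1.0]]
force: [-0.1, -0.3, 0.7]
finger_gap: 0.0431
grip_force: 0.0
```

{"name": "drive_tool", "arguments": {"targets": [[0, 0, 0.25, 0, 0, 0], [0, 0, 0.25, 0, 0, 0], [0, 0, 0.25, 0, 0, 0], [0, 0, 0.25, 0, 0, 0], [0, 0, 0.25, 0, 0, 0]], "hand": 0, "force": 30}}

```text
time: 18.32
eef_pos: [0.4774, -0.1064, 0.0024]
tool_rot: [[-0.999, 0.044, 0.0], [0.044, 0.999, -0.0], [-0.0, -0.0, -1.0]]
force: [-0.5, -0.3, 2.5]
finger_gap: 0.0168
grip_force: 29.9
```

{"name": "drive_tool", "arguments": {"targets": [[0, 0, 0, 0, 0, 0], [0, 0, 0, 0, 0, 0], [0, 0, 0, 0, 0, 0]]}}

```text
time: 18.57
eef_pos: [0.4774, -0.1064, 0.0024]
tool_rot: [[-0.999, 0.044, 0.0], [0.044, 0.999, -0.0], [-0.0, -0.0, -1.0]]
force: [-0.9, 0.4, 4.1]
finger_gap: 0.0166
grip_force: 29.9
```

{"name": "drive_tool", "arguments": {"targets": [[0, 0, -3, 0, 0, -0.045], [0, 0, -7, 0, 0, -0.045], [0, 0, -11, 0, 0, -0.045], [0, 0, -15, 0, 0, -0.045], [0, 0, -15, 0, 0, -0.045]]}}

```text
time: 18.98
eef_pos: [0.4799, -0.1071, 0.1594]
tool_rot: [[-1.0, -0.001, 0.01], [-0.001, 1.0, -0.003], [-0.01, -0.003, -1.0]]
force: [0.9, -0.4, 1.3]
finger_gap: 0.0165
grip_force: 29.9
```

{"name": "drive_tool", "arguments": {"targets": [[-1.2, -16.6, 0, 0, 0, 0], [-1.2, -16.6, 0, 0, 0, 0], [-1.2, -16.6, 0, 0, 0, 0], [-1.2, -16.6, 0, 0, 0, 0], [-1.2, -16.6, 0, 0, 0, 0]]}}

```text
time: 19.4
eef_pos: [0.489, -0.278, 0.1514]
tool_rot: [[-1.0, 0.003, -0.0], [0.003, 1.0, -0.001], [0.0, -0.001, -1.0]]
force: [0.3, 0.6, -0.3]
finger_gap: 0.0164
grip_force: 29.9
```

{"name": "drive_tool", "arguments": {"targets": [[-1.2, -16.6, 0, 0, 0, 0], [-1.2, -16.6, 0, 0, 0, 0], [-1.2, -16.6, 0, 0, 0, 0], [-1.2, -16.6, 0, 0, 0, 0], [-1.2, -16.6, 0, 0, 0, 0]]}}

```text
time: 19.82
eef_pos: [0.5004, -0.4438, 0.1501]
tool_rot: [[-1.0, 0.003, -0.001], [0.003, 1.0, 0.0], [0.001, 0.0, -1.0]]
force: [-0.8, 0.4, -0.8]
finger_gap: 0.0167
grip_force: 29.9
```

{"name": "drive_tool", "arguments": {"targets": [[0, 0, 2, 0, 0, 0], [0, 0, 2, 0, 0, 0], [0, 0, 2, 0, 0, 0]]}}

```text
time: 20.07
eef_pos: [0.5014, -0.4374, 0.1311]
tool_rot: [[-1.0, -0.001, -0.002], [-0.001, 1.0, 0.002], [0.002, 0.002, -1.0]]
force: [-0.3, 0.6, -0.8]
finger_gap: 0.0163
grip_force: 29.9
```

Run:
```python
from h import *
s=bot.sense(); print(s['time'],s['eef_pos'],s['tool_rot'].round(4)[:,0],s['finger_gap'])
c=get_calibration("wrist"); im=snapshot("wrist"); cv2.imwrite("pics/w9.png",im)
t=s['eef_pos']
print([proj(c,t+[d,0,.0065]).round(1) for d in (-.064,0,.02,.064)])
z=t[2]+.0065
for n,lo,hi in [("white",(0,0,130),(179,60,255))]:
    for x in blob(im,lo,hi,(295,60,360,330),3): print(n,rect(c,x,z),cv2.boundingRect(x))
```

```text
20.0667 [ 0.50136362 -0.43743461  0.13105735] [-1.     -0.0014  0.0019] 0.016293808865596466
[array([325.4, 130. ]), array([325.1, 254. ]), array([325. , 288.4]), array([324.9, 358.2])]
white [ 5.159e+02 -4.376e+02  1.890e+01  1.480e+01 -5.000e-01] (311, 263, 29, 33)
white [ 4.436e+02 -4.369e+02  1.250e+01  9.200e+00 -2.000e-01] (317, 130, 20, 27)
white [ 497.  -430.6    3.1    1.2  -42.6] (337, 244, 4, 6)
```

View pics/w9.png

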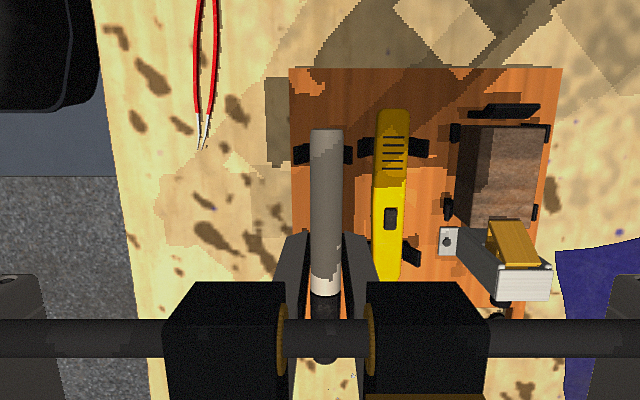

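The marker is held straight with its rear end at (326,129), as predicted; cutter and latched block are in place. Lowering the marker.

{"name": "drive_tool", "arguments": {"targets": [[-0.09, -0.17, 2.5, 0, 0, 0], [-0.09, -0.17, 5, 0, 0, 0], [-0.09, -0.17, 7.5, 0, 0, 0], [-0.09, -0.17, 7.5, 0, 0, 0], [-0.09, -0.17, 7.5, 0, 0, 0]]}}

```text
time: 20.53
eef_pos: [0.5027, -0.4395, 0.0577]
tool_rot: [[-1.0, -0.002, -0.001], [-0.002, 1.0, 0.001], [0.001, 0.001, -1.0]]
force: [0.3, -0.9, 0.9]
finger_gap: 0.0166
grip_force: 29.9
```

{"name": "drive_tool", "arguments": {"targets": [[0, 0, 0.8, 0, 0, 0], [0, 0, 1.6, 0, 0, 0], [0, 0, 2.2, 0, 0, 0], [0, 0, 2.6, 0, 0, 0], [0, 0, 2.6, 0, 0, 0]]}}

```text
time: 20.95
eef_pos: [0.5023, -0.4397, 0.0304]
tool_rot: [[-1.0, -0.001, -0.001], [-0.001, 1.0, 0.001], [0.001, 0.001, -1.0]]
force: [-0.9, -0.3, -0.8]
finger_gap: 0.0166
grip_force: 29.9
```

{"name": "drive_tool", "arguments": {"targets": [[0, 0, 0, 0, 0, 0], [0, 0, 0, 0, 0, 0]]}}

```text
time: 21.12
eef_pos: [0.5027, -0.4402, 0.0316]
tool_rot: [[-1.0, -0.001, 0.0], [-0.001, 1.0, -0.0], [-0.0, -0.0, -1.0]]
force: [-0.0, -0.6, -0.9]
finger_gap: 0.0166
grip_force: 29.9
```

{"name": "drive_tool", "arguments": {"targets": [[0, 0.07, 0.2, 0, 0, 0], [0, 0.07, 0.33, 0, 0, 0], [0, 0.07, 0.33, 0, 0, 0], [0, 0.07, 0.33, 0, 0, 0]]}}

```text
time: 21.45
eef_pos: [0.5028, -0.4394, 0.0285]
tool_rot: [[-1.0, -0.001, 0.001], [-0.001, 1.0, -0.0], [-0.001, -0.0, -1.0]]
force: [-0.4, 2.3, 5.1]
finger_gap: 0.0165
grip_force: 29.9
```

{"name": "drive_tool", "arguments": {"targets": [[0, 0, 0, 0, 0, 0], [0, 0, 0, 0, 0, 0], [0, 0, 0, 0, 0, 0], [0, 0, 0, 0, 0, 0], [0, 0, 0, 0, 0, 0]], "hand": 36}}

```text
time: 21.87
eef_pos: [0.5025, -0.4393, 0.0277]
tool_rot: [[-1.0, -0.001, -0.0], [-0.001, 1.0, 0.0], [0.0, 0.0, -1.0]]
force: [1.0, -0.2, 0.1]
finger_gap: 0.0341
grip_force: 0.0
```

{"name": "drive_tool", "arguments": {"targets": [[0, 0, -3, 0, 0, 0], [0, 0, -7, 0, 0, 0], [0, 0, -11, 0, 0, 0], [0, 0, -15, 0, 0, 0], [0, 0, -19, 0, 0, 0]]}}

```text
time: 22.28
eef_pos: [0.5023, -0.439, 0.22]
tool_rot: [[-1.0, -0.001, 0.0], [-0.001, 1.0, -0.0], [-0.0, -0.0, -1.0]]
force: [0.3, -0.3, 0.1]
finger_gap: 0.0339
grip_force: 0.0
```

Run:
```python
from h import *
s=bot.sense(); print(s['time'],s['eef_pos'],s['finger_gap'])
c=get_calibration("wrist"); im=snapshot("wrist"); cv2.imwrite("pics/w10.png",im)
print([proj(c,(.5023+d,-.4393,.0345)).round(1) for d in (-.064,.064)])
for n,lo,hi in [("white",(0,0,120),(179,60,255))]:
    for x in blob(im,lo,hi,(295,60,360,330),3): print(n,rect(c,x,.035),cv2.boundingRect(x))
for x in blob(im,(0,0,0),(179,255,60),(305,170,345,280),2): print("dark",rect(c,x,.035),cv2.boundingRect(x))
for x in blob(im,(20,120,60),(35,255,255),(200,20,450,330),1): print("cutter",rect(c,x,.037))
```

```text
22.2833 [ 0.50232268 -0.43904735  0.21997793] 0.03390333305437773
[array([325.3, 117.8]), array([325.1, 237.7])]
white [ 4.820e+02 -4.394e+02  8.520e+01  1.480e+01 -2.000e-01] (318, 119, 15, 83)
dark [ 543.3 -439.7   40.3   39.4  -45. ] (305, 200, 40, 40)
dark [ 526.8 -426.7    0.     0.     0. ] (337, 203, 1, 1)
cutter [ 497.2 -387.3  139.1   26.2   -0. ]
```

Marker lies in its rest, centred. Next, the carton.

Run:
```python
from h import *
c=np.load("w0.npy",allow_pickle=True).item()
P=np.array([cast(c,u,v,.03)[:2]*1000 for u,v in [(322,64.5),(360.5,76),(342.5,140.75),(305.2,130)]])
print(P.round(1),P.mean(0).round(1)); d=(P[3]+P[2]-P[0]-P[1])/2; print(np.hypot(*d),np.degrees(np.arctan2(d[1],d[0])))
```

```text
[[421.7  -8. ]
 [436.1  43.2]
 [521.6  20.2]
 [506.8 -31.5]] [471.5   6. ]
88.43131461188366 -15.262778860628384
```

{"name": "drive_tool", "arguments": {"targets": [[1.0, 14.8, 0, 0, 0, 0], [1.0, 14.8, 0, 0, 0, 0], [1.0, 14.8, 0, 0, 0, 0], [1.0, 14.8, 0, 0, 0, 0], [1.0, 14.8, 0, 0, 0, 0]], "hand": 100}}

```text
time: 22.75
eef_pos: [0.4925, -0.2875, 0.2184]
tool_rot: [[-1.0, -0.004, 0.001], [-0.004, 1.0, 0.0], [-0.001, 0.0, -1.0]]
force: [0.3, -0.2, 0.8]
finger_gap: 0.0637
grip_force: 0.0
```

{"name": "drive_tool", "arguments": {"targets": [[1.0, 14.8, 0, 0, 0, 0], [1.0, 14.8, 0, 0, 0, 0], [1.0, 14.8, 0, 0, 0, 0], [1.0, 14.8, 0, 0, 0, 0], [1.0, 14.8, 0, 0, 0, 0]]}}

```text
time: 23.17
eef_pos: [0.4822, -0.1402, 0.2182]
tool_rot: [[-1.0, -0.004, 0.001], [-0.004, 1.0, 0.0], [-0.001, 0.0, -1.0]]
force: [-0.8, -0.8, 0.1]
finger_gap: 0.0933
grip_force: 0.0
```

{"name": "drive_tool", "arguments": {"targets": [[1.0, 14.8, 6, 0, 0, 0.267], [1.0, 14.8, 6, 0, 0, 0.267], [1.0, 14.8, 6, 0, 0, 0.267], [1.0, 14.8, 6, 0, 0, 0.267], [1.0, 14.8, 6, 0, 0, 0.267]]}}

```text
time: 23.58
eef_pos: [0.4707, 0.0087, 0.1552]
tool_rot: [[-0.966, 0.26, -0.004], [0.26, 0.966, 0.001], [0.004, -0.0, -1.0]]
force: [0.4, 0.1, -0.4]
finger_gap: 0.094
grip_force: 0.0
```

{"name": "drive_tool", "arguments": {"targets": [[0, 0, 1, 0, 0, 0], [0, 0, 1, 0, 0, 0], [0, 0, 1, 0, 0, 0]]}}

```text
time: 23.83
eef_pos: [0.4723, 0.0034, 0.1476]
tool_rot: [[-0.965, 0.264, -0.001], [0.264, 0.965, -0.0], [0.0, -0.0, -1.0]]
force: [-0.1, 0.1, 1.1]
finger_gap: 0.0938
grip_force: 0.0
```

Run:
```python
from h import *
s=bot.sense(); print(s['time'],s['eef_pos'],s['tool_rot'].round(4))
c=get_calibration("wrist"); im=snapshot("wrist"); cv2.imwrite("pics/w11.png",im)
a=np.radians(-15.3); R=np.array([[np.cos(a),-np.sin(a)],[np.sin(a),np.cos(a)]])
for p in [(-45,-27.5),(-45,27.5),(45,27.5),(45,-27.5),(0,0)]:
    q=proj(c,np.r_[(np.array([471.5,6])+R@np.array(p))/1000,.03]); print(q.round(1)); cv2.circle(im,tuple(int(round(x)) for x in q),3,(0,0,255),1)
cv2.imwrite("pics/w11a.png",cv2.resize(im[60:310,200:450],None,fx=2.4,fy=2.4,interpolation=cv2.INTER_CUBIC))
```

```text
23.8333 [0.47226785 0.00340745 0.14758441] [[-9.645e-01  2.640e-01 -5.000e-04]
 [ 2.640e-01  9.645e-01 -1.000e-04]
 [ 5.000e-04 -3.000e-04 -1.000e+00]]
[295.6 142. ]
[361.8 142. ]
[359.1 243.4]
[297.6 243.3]
[328.5 194.6]
```

View pics/w11a.png

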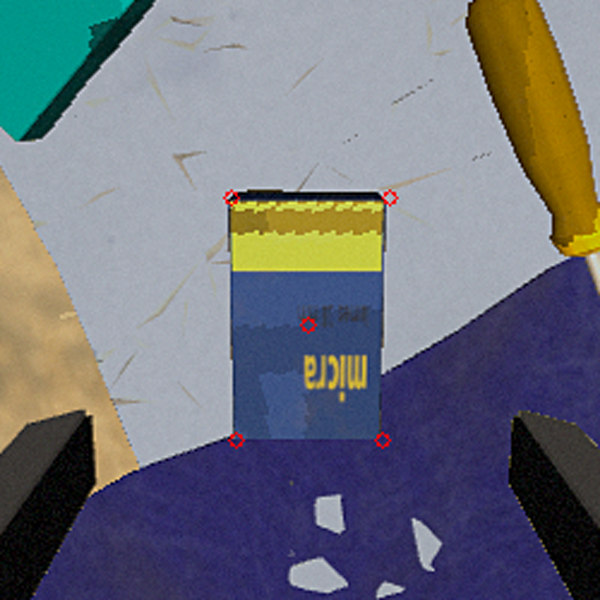

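The carton matches its prediction (corners (231,198)–(383,440) in the crop) and yaw fits. Grasping.

{"name": "drive_tool", "arguments": {"targets": [[0.13, 0.18, 4, 0, 0, 0], [0.13, 0.18, 8, 0, 0, 0], [0.13, 0.18, 11, 0, 0, 0], [0.13, 0.18, 12.5, 0, 0, 0], [0.13, 0.18, 12.5, 0, 0, 0]]}}

```text
time: 24.3
eef_pos: [0.4699, 0.0058, 0.0203]
tool_rot: [[-0.964, 0.264, -0.005], [0.264, 0.964, 0.0], [0.005, -0.001, -1.0]]
force: [1.1, 0.1, -0.3]
finger_gap: 0.094
grip_force: 0.0
```

{"name": "drive_tool", "arguments": {"targets": [[0, 0, 0.9, 0, 0, 0], [0, 0, 1.7, 0, 0, 0], [0, 0, 1.7, 0, 0, 0], [0, 0, 1.7, 0, 0, 0]]}}

```text
time: 24.63
eef_pos: [0.4716, 0.0066, 0.0064]
tool_rot: [[-0.965, 0.263, 0.001], [0.263, 0.965, -0.0], [-0.001, 0.0, -1.0]]
force: [0.4, -0.7, -0.1]
finger_gap: 0.0941
grip_force: 0.0
```

{"name": "drive_tool", "arguments": {"targets": [[0, 0, 0.15, 0, 0, 0], [0, 0, 0.15, 0, 0, 0], [0, 0, 0.15, 0, 0, 0], [0, 0, 0.15, 0, 0, 0], [0, 0, 0.15, 0, 0, 0]], "hand": 0, "force": 30}}

```text
time: 25.05
eef_pos: [0.4714, 0.0068, 0.0046]
tool_rot: [[-0.965, 0.263, 0.0], [0.263, 0.965, -0.0], [-0.0, 0.0, -1.0]]
force: [0.2, 0.3, 1.0]
finger_gap: 0.0639
grip_force: 0.0
```

{"name": "drive_tool", "arguments": {"targets": [[0, 0, 0, 0, 0, 0], [0, 0, 0, 0, 0, 0], [0, 0, 0, 0, 0, 0], [0, 0, 0, 0, 0, 0]]}}

```text
time: 25.38
eef_pos: [0.4713, 0.0067, 0.0045]
tool_rot: [[-0.965, 0.263, 0.0], [0.263, 0.965, -0.0], [-0.0, -0.0, -1.0]]
force: [-0.1, -0.3, 2.8]
finger_gap: 0.0551
grip_force: 30.0
```

{"name": "drive_tool", "arguments": {"targets": [[0, 0, -3, 0, 0, 0], [0, 0, -7, 0, 0, -0.125], [0, 0, -11, 0, 0, -0.25], [0, 0, -15, 0, 0, -0.266], [0, 0, -15, 0, 0, -0.266]]}}

```text
time: 25.8
eef_pos: [0.4739, 0.0066, 0.1613]
tool_rot: [[-1.0, -0.002, 0.01], [-0.002, 1.0, -0.001], [-0.01, -0.001, -1.0]]
force: [1.0, -0.5, -0.8]
finger_gap: 0.0546
grip_force: 30.0
```

{"name": "drive_tool", "arguments": {"targets": [[1, 12, -6, 0, 0, 0], [1, 12, -6, 0, 0, 0], [1, 12, -6, 0, 0, 0], [1, 12, -6, 0, 0, 0], [1, 12, -6, 0, 0, 0]]}}

```text
time: 26.22
eef_pos: [0.4612, 0.1288, 0.215]
tool_rot: [[-1.0, -0.003, 0.001], [-0.003, 1.0, 0.001], [-0.001, 0.001, -1.0]]
force: [1.1, 0.1, -2.3]
finger_gap: 0.0547
grip_force: 30.0
```

{"name": "drive_tool", "arguments": {"targets": [[1, 12, -6, 0, 0, 0], [1, 12, -6, 0, 0, 0], [1, 12, -6, 0, 0, 0], [1, 12, -6, 0, 0, 0], [1, 12, -6, 0, 0, 0]]}}

```text
time: 26.63
eef_pos: [0.4513, 0.2478, 0.2741]
tool_rot: [[-1.0, -0.002, 0.0], [-0.002, 1.0, 0.0], [-0.0, 0.0, -1.0]]
force: [-0.3, -0.7, -3.0]
finger_gap: 0.055
grip_force: 30.0
```

{"name": "drive_tool", "arguments": {"targets": [[1, 12, -6, 0, 0, 0], [1, 12, -6, 0, 0, 0], [1, 12, -6, 0, 0, 0], [1, 12, -6, 0, 0, 0], [1, 12, -6, 0, 0, 0]]}}

```text
time: 27.05
eef_pos: [0.4417, 0.3671, 0.3334]
tool_rot: [[-1.0, -0.001, -0.001], [-0.001, 1.0, -0.001], [0.001, -0.001, -1.0]]
force: [0.4, -0.2, -2.8]
finger_gap: 0.0549
grip_force: 30.0
```

{"name": "drive_tool", "arguments": {"targets": [[0, 0, 0, 0, 0, 0], [0, 0, 0, 0, 0, 0]]}}

```text
time: 27.22
eef_pos: [0.4418, 0.3647, 0.3328]
tool_rot: [[-1.0, 0.002, -0.002], [0.002, 1.0, -0.002], [0.002, -0.002, -1.0]]
force: [-0.3, 0.8, -2.3]
finger_gap: 0.0547
grip_force: 30.0
```

Run:
```python
from h import *
s=bot.sense(); print(s['time'],s['eef_pos'],s['tool_rot'].round(4)[:,0],s['finger_gap'],s['grip_force'])
c=get_calibration("wrist"); im=snapshot("wrist"); cv2.imwrite("pics/w12.png",im); np.save("w12.npy",c,allow_pickle=True)
hs=cv2.cvtColor(im,cv2.COLOR_BGR2HSV); m=cv2.inRange(hs,(0,0,150),(179,60,255))
n,l,st,ce=cv2.connectedComponentsWithStats(m)
for i in range(1,n):
    if 4<st[i,4]<80:
        p=cast(c,*ce[i],.026)*1000
        if 380<p[0]<640 and 250<p[1]<440: print("dot",ce[i].round(1),st[i,4],p.round(1))
m=cv2.inRange(hs,(5,100,50),(20,255,255)); l=cv2.findContours(m,cv2.RETR_EXTERNAL,cv2.CHAIN_APPROX_NONE)[0]
x=max(l,key=cv2.contourArea); print("board",rect(c,x,.018),cv2.boundingRect(x))
print("carton -x edge bottom pred",[proj(c,s['eef_pos']+[-.045,b*.0275,z]).round(1) for b in(-1,1) for z in (-.005,.025)])
```

```text
27.2167 [0.44177596 0.36474696 0.33277427] [-1.      0.0015  0.0019] 0.054667783981439545 29.99947875738144
dot [273.1 145.5] 15 [417.6 292.7  26. ]
board [280.9 172.8 447.8  47.7  89.9] (0, 18, 352, 41)
carton -x edge bottom pred [array([272.7, 165.5]), array([262.7, 176.3]), array([377.5, 165.5]), array([387. , 176.2])]
```

View pics/w12.png

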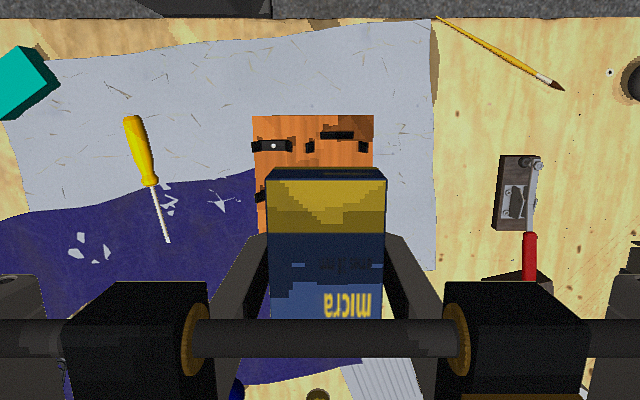

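Carton held level, rear bottom edge near row 168. Board corners are near (252,116) and (373,115); cradle dot at (273,145.5); bay end wall at (337,135).

Run:
```python
from h import *
im=cv2.imread("pics/w12.png"); c=np.load("w12.npy",allow_pickle=True).item()
hs=cv2.cvtColor(im,cv2.COLOR_BGR2HSV); S=hs[:,:,1].astype(int)
print("row edge L",S[108:122,258:285].mean(1).round(),"R",S[108:122,345:370].mean(1).round())
print("left col",S[120:138,246:258].mean(0).round(),S[210:230,246:262].mean(0).round()); print("right col",S[120:138,367:380].mean(0).round())
for x in blob(im,(0,0,0),(179,255,45),(318,128,356,142),1): r=cv2.boundingRect(x); print("wall",r)
for x in blob(im,(0,0,0),(179,255,45),(300,138,375,160),3): print("guide",cv2.boundingRect(x))
for u,v in [(252,115.5),(373.5,115.5)]: print(1000*cast(c,u,v,.018))
for x in blob(im,(15,80,40),(35,255,255),(255,172,395,245),1): print("band",cv2.boundingRect(x))
```

```text
row edge L [ 22.  23.  22.  21.  23.  25.  36. 115. 208. 191. 186. 188. 186. 186.] R [ 22.  22.  22.  22.  23.  27.  37. 250. 199. 190. 188. 187. 190. 186.]
left col [ 22.  22.  22.  23.  26.  30.  77. 203. 185. 186. 183. 182.] [141. 138. 137. 133. 137. 136. 138. 131. 134. 138. 154. 114. 187. 190.
 180. 181.]
right col [182. 184. 192. 187. 192. 211.  92.  29.  20.  19.  18.  19.  19.]
wall (320, 132, 34, 7)
guide (359, 141, 9, 12)
guide (306, 141, 8, 12)
guide (321, 138, 32, 1)
[377.95119043 264.32214419  18.        ]
[378.06570785 429.35338585  18.        ]
band (266, 180, 120, 53)
```

{"name": "drive_tool", "arguments": {"targets": [[-1.56, 1.37, 3, 0, 0, 0], [-1.56, 1.37, 7, 0, 0, 0], [-1.56, 1.37, 11, 0, 0, 0], [-1.56, 1.37, 15, 0, 0, 0], [-1.56, 1.37, 19, 0, 0, 0]]}}

```text
time: 27.68
eef_pos: [0.4568, 0.3786, 0.1423]
tool_rot: [[-1.0, 0.001, -0.0], [0.001, 1.0, -0.0], [0.0, -0.0, -1.0]]
force: [0.8, 0.5, -1.7]
finger_gap: 0.0546
grip_force: 30.0
```

{"name": "drive_tool", "arguments": {"targets": [[0, 0, 2, 0, 0, 0], [0, 0, 2, 0, 0, 0], [0, 0, 2, 0, 0, 0], [0, 0, 2, 0, 0, 0], [0, 0, 2, 0, 0, 0]]}}

```text
time: 28.1
eef_pos: [0.4577, 0.3806, 0.1267]
tool_rot: [[-1.0, 0.0, 0.003], [0.0, 1.0, 0.002], [-0.003, 0.002, -1.0]]
force: [1.3, -0.2, -1.1]
finger_gap: 0.0546
grip_force: 30.0
```

Run:
```python
from h import *
s=bot.sense(); print(s['time'],s['eef_pos'],s['tool_rot'].round(4)[:,0],s['force'])
c=get_calibration("wrist"); im=snapshot("wrist"); cv2.imwrite("pics/w13.png",im); np.save("w13.npy",c,allow_pickle=True)
o=np.array([.5028,.3467,0])
print("pred guides",[proj(c,o+[-.045-.03,.032+b*.033,.042]).round() for b in (-1,1)],"wall",[proj(c,o+[-.045-.055,.032,z]).round(1) for z in(.018,.042)])
for x in blob(im,(0,0,0),(179,255,40),(270,90,385,178),6):
    if cv2.contourArea(x)>15: print("dark",cv2.boundingRect(x))
for x in blob(im,(15,80,40),(35,255,255),(255,150,395,300),1): print("band",cv2.boundingRect(x))
print("carton pred",[proj(c,s['eef_pos']+[-.045,b*.0275,z]).round(1) for b in(-1,1) for z in (-.0045,.0255)])
hs=cv2.cvtColor(im,cv2.COLOR_BGR2HSV)
n,l,st,ce=cv2.connectedComponentsWithStats(cv2.inRange(hs,(0,0,140),(179,70,255)))
for i in range(1,n):
    if 8<st[i,4]<120:
        p=cast(c,*ce[i],.026)*1000
        if 390<p[0]<520 and 270<p[1]<310: print("dot",ce[i].round(1),st[i,4],p.round(1))
```

```text
28.1 [0.45770304 0.3806208  0.12667563] [-1.0e+00  2.0e-04 -2.7e-03] [ 1.2560495  -0.18080071 -1.14790288]
pred guides [array([279., 168.]), array([366., 168.])] wall [array([322.7, 132. ]), array([322.5, 134.4])]
dark (292, 127, 62, 14)
dark (270, 169, 115, 9)
dark (361, 144, 18, 22)
dark (270, 144, 16, 22)
band (266, 180, 120, 53)
carton pred [array([272.5, 165.7]), array([262.7, 176.8]), array([377.8, 165.7]), array([387.6, 176.9])]
dot [213.6 151.9] 45 [417.7 292.7  26. ]
dot [221.  235.5] 36 [487.8 293.3  26. ]
```

{"name": "drive_tool", "arguments": {"targets": [[0.04, -0.2, 0, 0, 0, 0], [0.04, -0.2, 1.5, 0, 0, 0], [0.04, -0.2, 3, 0, 0, 0], [0.04, -0.2, 3, 0, 0, 0], [0.04, -0.2, 3, 0, 0, 0]]}}

```text
time: 28.57
eef_pos: [0.4563, 0.3783, 0.0947]
tool_rot: [[-1.0, -0.0, -0.0], [-0.0, 1.0, -0.0], [0.0, -0.0, -1.0]]
force: [0.8, 0.2, -1.6]
finger_gap: 0.0547
grip_force: 30.0
```

{"name": "drive_tool", "arguments": {"targets": [[0, 0, 1, 0, 0, 0], [0, 0, 2, 0, 0, 0], [0, 0, 3, 0, 0, 0], [0, 0, 4, 0, 0, 0], [0, 0, 4, 0, 0, 0]]}}

```text
time: 28.98
eef_pos: [0.4553, 0.3778, 0.0518]
tool_rot: [[-1.0, -0.0, -0.003], [-0.0, 1.0, -0.002], [0.003, -0.002, -1.0]]
force: [-2.1, -0.7, -3.1]
finger_gap: 0.0549
grip_force: 30.0
```

{"name": "drive_tool", "arguments": {"targets": [[0, 0, 0.8, 0, 0, 0], [0, 0, 1.6, 0, 0, 0], [0, 0, 2.2, 0, 0, 0], [0, 0, 2.5, 0, 0, 0], [0, 0, 2.5, 0, 0, 0]]}}

```text
time: 29.4
eef_pos: [0.456, 0.3782, 0.0285]
tool_rot: [[-1.0, -0.0, -0.001], [-0.0, 1.0, -0.001], [0.001, -0.001, -1.0]]
force: [-1.8, -0.6, -3.4]
finger_gap: 0.0551
grip_force: 30.0
```

{"name": "drive_tool", "arguments": {"targets": [[0, 0, 0.4, 0, 0, 0], [0, 0, 0.65, 0, 0, 0], [0, 0, 0.75, 0, 0, 0], [0, 0, 0.75, 0, 0, 0], [0, 0, 0.75, 0, 0, 0]]}}

```text
time: 29.82
eef_pos: [0.4569, 0.3786, 0.0225]
tool_rot: [[-1.0, -0.0, 0.001], [-0.0, 1.0, 0.001], [-0.001, 0.001, -1.0]]
force: [1.1, -1.0, 2.6]
finger_gap: 0.0549
grip_force: 30.0
```

{"name": "drive_tool", "arguments": {"targets": [[0, 0, 0.1, 0, 0, 0], [0, 0, 0.1, 0, 0, 0], [0, 0, 0.1, 0, 0, 0]]}}

```text
time: 30.07
eef_pos: [0.457, 0.3786, 0.0223]
tool_rot: [[-1.0, -0.0, 0.001], [-0.0, 1.0, 0.001], [-0.001, 0.001, -1.0]]
force: [-2.7, -4.9, 14.2]
finger_gap: 0.0548
grip_force: 30.0
```

{"name": "drive_tool", "arguments": {"targets": [[0, 0, 0, 0, 0, 0], [0, 0, 0, 0, 0, 0], [0, 0, 0, 0, 0, 0], [0, 0, 0, 0, 0, 0], [0, 0, 0, 0, 0, 0]], "hand": 78}}

```text
time: 30.48
eef_pos: [0.4563, 0.3784, 0.0207]
tool_rot: [[-1.0, -0.0, -0.0], [-0.0, 1.0, -0.0], [0.0, -0.0, -1.0]]
force: [0.5, 0.8, 0.1]
finger_gap: 0.0732
grip_force: 0.0
```

{"name": "drive_tool", "arguments": {"targets": [[0, 0, -3, 0, 0, 0], [0, 0, -7, 0, 0, 0], [0, 0, -11, 0, 0, 0], [0, 0, -15, 0, 0, 0], [0, 0, -19, 0, 0, 0]]}}

```text
time: 30.9
eef_pos: [0.4561, 0.3782, 0.2129]
tool_rot: [[-1.0, -0.0, -0.0], [-0.0, 1.0, -0.0], [0.0, -0.0, -1.0]]
force: [0.8, -0.2, -0.0]
finger_gap: 0.0733
grip_force: 0.0
```

Run:
```python
from h import *
s=bot.sense(); print(s['time'],s['eef_pos'])
c=get_calibration("wrist"); im=snapshot("wrist"); cv2.imwrite("pics/w14.png",im)
c4=np.load("w4.npy",allow_pickle=True).item(); im4=cv2.imread("pics/w4full.png")
# brass bolt: visible length and tip position, block latch (known good) vs carton latch
for n,cc,i,o,bay,z in [("block",c4,im4,(.5224,-.3592,0),(-.045,.054),.065),("carton",c,im,(.50275,.347,0),(-.045,.032),.055)]:
    o=np.array(o)
    p=proj(cc,o+[bay[0]+.045,bay[1],z]); u,v=p.astype(int); print(n,"around",u,v)
    for x in blob(i,(12,150,60),(28,255,230),(u-25,v-35,u+25,v+40),2):
        if cv2.contourArea(x)>20:
            r=cv2.boundingRect(x); print(r,"tip x rel bay centre",1000*(cast(cc,r[0]+r[2]/2,r[1],z)[0]-o[0]-bay[0]))
for x in blob(im,(15,80,60),(35,255,255),(270,100,385,200),1): print("band",rect(c,x,.048),cv2.boundingRect(x))
for x in blob(im,(95,60,30),(120,220,255),(270,100,385,260),1): print("blue",rect(c,x,.048),cv2.boundingRect(x))
```

```text
30.9 [0.45608406 0.37820289 0.21287823]
block around 325 233
(312, 218, 27, 36) tip x rel bay centre 28.63655618910517
(300, 246, 7, 27) tip x rel bay centre 57.70091768861414
carton around 326 231
(301, 223, 50, 34) tip x rel bay centre 36.16888740122722
(301, 253, 7, 18) tip x rel bay centre 68.54204072233645
band [425.3 378.1  53.6  24.3 -89.9] (298, 141, 56, 26)
blue [4.685e+02 3.785e+02 6.410e+01 5.450e+01 1.000e-01] (299, 165, 55, 63)
```

Carton seated and latched: bolt tip reaches about 9 mm over its end, like the block's. Now the screwdriver.

{"name": "drive_tool", "arguments": {"targets": [[1.5, -13.7, 0, 0, 0, 0], [1.5, -13.7, 0, 0, 0, 0], [1.5, -13.7, 0, 0, 0, 0], [1.5, -13.7, 0, 0, 0, 0], [1.5, -13.7, 0, 0, 0, 0]]}}

```text
time: 31.37
eef_pos: [0.4415, 0.2393, 0.2112]
tool_rot: [[-1.0, 0.003, 0.001], [0.003, 1.0, 0.0], [-0.001, 0.0, -1.0]]
force: [0.2, 0.5, 0.7]
finger_gap: 0.0733
grip_force: 0.0
```

{"name": "drive_tool", "arguments": {"targets": [[1.5, -13.7, 5, 0, 0, -0.15], [1.5, -13.7, 5, 0, 0, -0.15], [1.5, -13.7, 5, 0, 0, -0.15], [1.5, -13.7, 5, 0, 0, -0.15], [1.5, -13.7, 5, 0, 0, -0.15]]}}

```text
time: 31.78
eef_pos: [0.4258, 0.1023, 0.1593]
tool_rot: [[-0.989, -0.147, -0.002], [-0.147, 0.989, -0.001], [0.003, -0.0, -1.0]]
force: [-0.9, 1.1, 0.3]
finger_gap: 0.0734
grip_force: 0.0
```

{"name": "drive_tool", "arguments": {"targets": [[0, 0, 0, 0, 0, 0], [0, 0, 0, 0, 0, 0], [0, 0, 0, 0, 0, 0]]}}

```text
time: 32.03
eef_pos: [0.4269, 0.1057, 0.1613]
tool_rot: [[-0.989, -0.151, 0.001], [-0.151, 0.989, 0.0], [-0.001, 0.0, -1.0]]
force: [-0.2, -0.1, 0.1]
finger_gap: 0.0733
grip_force: 0.0
```

Run:
```python
from h import *
s=bot.sense(); print(s['time'],s['eef_pos'],s['tool_rot'].round(4)[:,0])
c=get_calibration("wrist"); im=snapshot("wrist"); cv2.imwrite("pics/w15.png",im)
for x in blob(im,(12,120,60),(35,255,255),(240,10,410,300),1):
    print(rect(c,x,.0135),cv2.boundingRect(x))
    P=np.array([cast(c,u,v,.0135)[:2] for u,v in x.reshape(-1,2)])*1000
    r=x.reshape(-1,2)
    for row in range(r[:,1].min(),r[:,1].max()+1,12):
        q=r[r[:,1]==row]; u0,u1=q[:,0].min(),q[:,0].max(); m=cast(c,(u0+u1)/2,row,.0135)*1000; print(row,u0,u1,m[:2].round(1))
    mm=np.zeros(im.shape[:2],np.uint8); cv2.drawContours(mm,[x],-1,255,-1); v,u=np.nonzero(mm)
    Q=np.array([cast(c,a,b,.0135)[:2] for a,b in zip(u,v)])*1000; w,V=np.linalg.eigh(np.cov(Q.T)); d=V[:,1]*np.sign(V[0,1]); print("pca",Q.mean(0),np.degrees(np.arctan2(d[1],d[0])),((Q-Q.mean(0))@d).min(),((Q-Q.mean(0))@d).max())
```

```text
32.0333 [0.42693931 0.10570251 0.16125213] [-9.885e-01 -1.510e-01 -7.000e-04]
[428.3 104.5 100.1  25.2   9.2] (310, 136, 28, 104)
136 316 333 [378.8  97.7]
148 312 336 [389.6  98.9]
160 311 337 [400.5 100.6]
172 311 337 [411.7 102.3]
184 311 337 [423. 104.]
196 312 336 [434.6 105.8]
208 314 334 [446.3 107.5]
220 317 332 [458.2 109.9]
232 314 336 [470.3 112.2]
pca [423.97280089 104.22681117] 9.211867989224793 -45.748308455183256 54.33427573865029
```

{"name": "drive_tool", "arguments": {"targets": [[-0.12, -0.1, 4, 0, 0, -0.009], [-0.12, -0.1, 8, 0, 0, -0.009], [-0.12, -0.1, 12, 0, 0, -0.009], [-0.12, -0.1, 14.5, 0, 0, -0.009], [-0.12, -0.1, 14.5, 0, 0, -0.009]]}}

```text
time: 32.5
eef_pos: [0.4253, 0.104, 0.0119]
tool_rot: [[-0.987, -0.16, -0.007], [-0.16, 0.987, -0.001], [0.007, 0.0, -1.0]]
force: [-0.6, -0.0, -0.2]
finger_gap: 0.0735
grip_force: 0.0
```

{"name": "drive_tool", "arguments": {"targets": [[0, 0, 0.8, 0, 0, 0], [0, 0, 1.2, 0, 0, 0], [0, 0, 1.2, 0, 0, 0], [0, 0, 1.2, 0, 0, 0]]}}

```text
time: 32.83
eef_pos: [0.4285, 0.1039, 0.005]
tool_rot: [[-0.987, -0.159, 0.002], [-0.159, 0.987, 0.0], [-0.002, -0.0, -1.0]]
force: [-0.9, -0.4, -0.1]
finger_gap: 0.0733
grip_force: 0.0
```

{"name": "drive_tool", "arguments": {"targets": [[0, 0, 0.2, 0, 0, 0], [0, 0, 0.2, 0, 0, 0], [0, 0, 0.2, 0, 0, 0], [0, 0, 0.2, 0, 0, 0], [0, 0, 0.2, 0, 0, 0]], "hand": 0, "force": 40}}

```text
time: 33.25
eef_pos: [0.4279, 0.1036, 0.0021]
tool_rot: [[-0.987, -0.158, 0.0], [-0.158, 0.987, 0.0], [-0.0, -0.0, -1.0]]
force: [-0.3, 0.2, 0.1]
finger_gap: 0.0437
grip_force: 0.0
```

{"name": "drive_tool", "arguments": {"targets": [[0, 0, 0, 0, 0, 0], [0, 0, 0, 0, 0, 0], [0, 0, 0, 0, 0, 0], [0, 0, 0, 0, 0, 0], [0, 0, 0, 0, 0, 0]]}}

```text
time: 33.67
eef_pos: [0.4278, 0.1036, 0.002]
tool_rot: [[-0.987, -0.159, 0.0], [-0.159, 0.987, 0.0], [-0.0, 0.0, -1.0]]
force: [0.8, 0.8, 1.5]
finger_gap: 0.0264
grip_force: 40.0
```

{"name": "drive_tool", "arguments": {"targets": [[0, 0, -3, 0, 0, 0], [0, 0, -7, 0, 0, 0.1], [0, 0, -11, 0, 0, 0.16], [0, 0, -15, 0, 0, 0.16], [0, 0, -15, 0, 0, 0.16]]}}

```text
time: 34.08
eef_pos: [0.4304, 0.1041, 0.1587]
tool_rot: [[-1.0, 0.001, 0.01], [0.001, 1.0, 0.002], [-0.01, 0.002, -1.0]]
force: [0.2, -0.2, -0.5]
finger_gap: 0.0264
grip_force: 40.0
```

{"name": "drive_tool", "arguments": {"targets": [[-1.2, 9.3, 0, 0, 0, 0], [-1.2, 9.3, 0, 0, 0, 0], [-1.2, 9.3, 0, 0, 0, 0], [-1.2, 9.3, 0, 0, 0, 0]]}}

```text
time: 34.42
eef_pos: [0.4396, 0.1986, 0.1511]
tool_rot: [[-1.0, -0.002, -0.001], [-0.002, 1.0, -0.0], [0.001, -0.0, -1.0]]
force: [-0.1, -0.1, -0.1]
finger_gap: 0.0262
grip_force: 40.0
```

{"name": "drive_tool", "arguments": {"targets": [[-1.2, 9.3, 0, 0, 0, 0], [-1.2, 9.3, 0, 0, 0, 0], [-1.2, 9.3, 0, 0, 0, 0], [-1.2, 9.3, 0, 0, 0, 0]]}}

```text
time: 34.75
eef_pos: [0.4518, 0.2905, 0.151]
tool_rot: [[-1.0, -0.002, -0.001], [-0.002, 1.0, -0.001], [0.001, -0.001, -1.0]]
force: [-0.5, -1.3, -0.8]
finger_gap: 0.0265
grip_force: 40.0
```

{"name": "drive_tool", "arguments": {"targets": [[0, 0, 2, 0, 0, 0], [0, 0, 2, 0, 0, 0], [0, 0, 2, 0, 0, 0], [0, 0, 2, 0, 0, 0]]}}

```text
time: 35.08
eef_pos: [0.4522, 0.2885, 0.1325]
tool_rot: [[-1.0, 0.002, 0.0], [0.002, 1.0, -0.0], [-0.0, -0.0, -1.0]]
force: [0.6, 1.0, -0.7]
finger_gap: 0.0263
grip_force: 40.0
```

Run:
```python
from h import *
s=bot.sense(); print(s['time'],s['eef_pos'],s['tool_rot'].round(4)[:,0],s['finger_gap'],s['grip_force'])
c=get_calibration("wrist"); im=snapshot("wrist"); cv2.imwrite("pics/w16.png",im)
z=s['eef_pos'][2]+.011
x=blob(im,(12,120,40),(35,255,255),(290,60,365,310),1)[0]
print(rect(c,x,z),cv2.boundingRect(x)); r=x.reshape(-1,2)
for row in range(r[:,1].min()+1,r[:,1].max()+1,12):
    q=r[r[:,1]==row]; u0,u1=q[:,0].min(),q[:,0].max(); m=cast(c,(u0+u1)/2,row,z)*1000; print(row,u0,u1,m[:2].round(1))
hs=cv2.cvtColor(im,cv2.COLOR_BGR2HSV)
n,l,st,ce=cv2.connectedComponentsWithStats(cv2.inRange(hs,(0,0,140),(179,70,255)))
for i in range(1,n):
    if 4<st[i,4]<120:
        p=cast(c,*ce[i],.026)*1000
        if 390<p[0]<520 and 270<p[1]<310: print("dot",ce[i].round(1),st[i,4],p.round(1))
```

```text
35.0833 [0.45219712 0.2885237  0.13250764] [-1.0e+00  1.8e-03 -1.0e-04] 0.026301405618432677 39.99954879283905
[4.415e+02 2.915e+02 8.100e+01 3.330e+01 3.000e-01] (297, 158, 68, 152)
159 312 338 [401.5 288.5]
171 297 364 [407.3 291.2]
183 297 364 [413.2 291.2]
195 297 364 [419.2 291.2]
207 298 364 [425.3 291.5]
219 298 364 [431.5 291.5]
231 299 364 [437.8 291.8]
243 300 351 [444.2 288.7]
255 301 350 [450.8 288.7]
267 301 350 [457.5 288.7]
279 300 352 [464.3 289. ]
291 300 354 [471.2 289.5]
303 300 356 [478.3 290. ]
```

{"name": "drive_tool", "arguments": {"targets": [[-0.12, 0.45, 2, 0, 0, 0], [-0.12, 0.45, 4, 0, 0, 0], [-0.12, 0.45, 6, 0, 0, 0], [-0.12, 0.45, 6, 0, 0, 0], [-0.12, 0.45, 6, 0, 0, 0]]}}

```text
time: 35.55
eef_pos: [0.4532, 0.2937, 0.0723]
tool_rot: [[-1.0, 0.001, -0.001], [0.001, 1.0, -0.0], [0.001, -0.0, -1.0]]
force: [-0.2, 0.6, -1.6]
finger_gap: 0.026
grip_force: 40.0
```

{"name": "drive_tool", "arguments": {"targets": [[0, 0, 0, 0, 0, 0], [0, 0, 0, 0, 0, 0]]}}

```text
time: 35.72
eef_pos: [0.4538, 0.2943, 0.0735]
tool_rot: [[-1.0, 0.001, 0.002], [0.001, 1.0, 0.001], [-0.002, 0.001, -1.0]]
force: [0.9, 0.5, -0.9]
finger_gap: 0.0261
grip_force: 40.0
```

{"name": "drive_tool", "arguments": {"targets": [[0, -0.1, 1, 0, 0, 0], [0, -0.1, 2, 0, 0, 0], [0, -0.1, 3, 0, 0, 0], [0, -0.1, 4, 0, 0, 0], [0, -0.1, 4, 0, 0, 0]]}}

```text
time: 36.13
eef_pos: [0.452, 0.2925, 0.0293]
tool_rot: [[-1.0, 0.001, -0.003], [0.001, 1.0, -0.002], [0.003, -0.002, -1.0]]
force: [-0.2, 0.7, -0.7]
finger_gap: 0.0261
grip_force: 40.0
```

{"name": "drive_tool", "arguments": {"targets": [[0, 0, 0.2, 0, 0, 0], [0, 0, 0.4, 0, 0, 0], [0, 0, 0.4, 0, 0, 0], [0, 0, 0.4, 0, 0, 0]]}}

```text
time: 36.47
eef_pos: [0.4534, 0.2932, 0.0282]
tool_rot: [[-1.0, 0.001, 0.001], [0.001, 1.0, 0.0], [-0.001, 0.0, -1.0]]
force: [0.3, -0.9, -1.0]
finger_gap: 0.0262
grip_force: 40.0
```

{"name": "drive_tool", "arguments": {"targets": [[0, 0, 0.1, 0, 0, 0], [0, 0, 0.1, 0, 0, 0], [0, 0, 0.1, 0, 0, 0]]}}

```text
time: 36.72
eef_pos: [0.4534, 0.2932, 0.0279]
tool_rot: [[-1.0, 0.001, 0.001], [0.001, 1.0, 0.0], [-0.001, 0.0, -1.0]]
force: [-3.7, -2.0, 10.6]
finger_gap: 0.0263
grip_force: 40.0
```

Contact. Releasing, lifting and checking everything by measurement.

{"name": "drive_tool", "arguments": {"targets": [[0, 0, 0, 0, 0, 0], [0, 0, 0, 0, 0, 0], [0, 0, 0, 0, 0, 0], [0, 0, 0, 0, 0, 0], [0, 0, 0, 0, 0, 0]], "hand": 50}}

```text
time: 37.13
eef_pos: [0.4531, 0.2931, 0.0268]
tool_rot: [[-1.0, 0.001, -0.0], [0.001, 1.0, -0.0], [0.0, -0.0, -1.0]]
force: [-1.5, -0.3, -0.6]
finger_gap: 0.0465
grip_force: 0.0
```

{"name": "drive_tool", "arguments": {"targets": [[0, 0, -3, 0, 0, 0], [0, 0, -7, 0, 0, 0], [0, 0, -11, 0, 0, 0], [0, 0, -15, 0, 0, 0], [0, 0, -19, 0, 0, 0]]}}

```text
time: 37.55
eef_pos: [0.4528, 0.2929, 0.2189]
tool_rot: [[-1.0, 0.001, -0.0], [0.001, 1.0, 0.0], [0.0, 0.0, -1.0]]
force: [0.4, 0.8, 0.3]
finger_gap: 0.0468
grip_force: 0.0
```

{"name": "drive_tool", "arguments": {"targets": [[0, 0, -3, 0, 0, 0], [0, 0, -3, 0, 0, 0], [0, 0, -3, 0, 0, 0]]}}

```text
time: 37.8
eef_pos: [0.4535, 0.2933, 0.2481]
tool_rot: [[-1.0, 0.001, 0.002], [0.001, 1.0, 0.001], [-0.002, 0.001, -1.0]]
force: [-0.4, 0.1, -0.7]
finger_gap: 0.0474
grip_force: 0.0
```

Run:
```python
from h import *
s=bot.sense(); print(s['time'],s['eef_pos'],s['finger_gap'],s['force'])
c=get_calibration("wrist"); im=snapshot("wrist"); cv2.imwrite("pics/w17.png",im)
x=blob(im,(20,150,60),(35,255,255),(290,60,365,310),1)[0]
print("handle",rect(c,x,.0395),cv2.boundingRect(x)); r=x.reshape(-1,2)
for row in range(r[:,1].min()+2,r[:,1].max()+1,16):
    q=r[r[:,1]==row]; u0,u1=q[:,0].min(),q[:,0].max(); print(row,u0,u1,(cast(c,(u0+u1)/2,row,.0395)*1000)[:2].round(1))
t=snapshot("top"); cv2.imwrite("pics/top1.png",t); ct=get_calibration("top"); t0=cv2.imread("pics/top0.png")
d=cv2.absdiff(t,t0)[115:170,312:352]; print("jar diff",d.mean(),d.max())
for x in blob(t,(20,120,90),(35,255,255),(415,160,495,250),1): print("cutter",rect(ct,x,.037))
```

```text
37.8 [0.45346953 0.29328638 0.24809796] 0.047355433007835915 [-0.42817358  0.08749408 -0.67260372]
handle [453.2 293.1  99.4  26.4   0. ] (313, 130, 25, 89)
132 316 334 [405.6 293.1]
148 314 336 [422.8 293.1]
164 314 336 [440.4 293.1]
180 315 335 [458.3 293.1]
196 317 333 [476.8 293.1]
212 316 334 [495.6 293.1]
jar diff 4.194545454545454 15
cutter [ 5.021e+02 -3.883e+02  1.467e+02  2.570e+01 -3.000e-01]
```

Handle is at (453.2,293.1), yaw 0, on target. Cutter is in place and the jar hasn't moved. Handing in.

```bash
python3 -c "
from plant import *
print(finish_job())"
```

```text
the job is handed in; nothing more can be done
None
```

I made up both kits and handed the job in at about 38 s: block and carton latched in their bays, cutter, marker and screwdriver centred in their rests, and the jar left where it stood; the verdict wasn't shown.

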